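# Secure the mould clamp with its hitch pin

### The arm

A 6-joint arm with a two-finger parallel gripper is mounted at the origin on a cart in front of the work surface, level with it; the furniture and walls round the work are solid. World frame = base frame: x ahead of the robot, y to its left, z up, the work surface at z = 0. Lengths are in m, angles in rad, forces in N, time in s.
With the tool pointing down it reaches from about 0.4 to 0.825 m from the base axis. Payload 7 kg.
Tool frame: the origin (TCP) lies between the finger pads; the fingertips stand 25 mm ahead of it and the grasp point (between the pads) lies 6 mm ahead of it (arm.tip_extent is the z of the fingertips in the tool frame, in m); z points along the fingers, x is the direction in which the jaws open and shut, and the axes are right-handed (so a half turn about z gives the same grasp; the last joint's range is limited). The gripper opens to 88 mm and grips with 3 to 60 N. Pads are 19 mm wide; open, the fingers measure 130 mm over their backs; the gripper's body (78 mm by 193 mm) begins 47 mm behind the grasp point.
Start: joints at [-0.938, 0.359, 0.012, 0, -1.224, -0.288], TCP at [0.228, -0.635, 0.252] pointing down, gripper open.
Joint ranges: [-3.07, 3.07], [-1.43, 2.12], [-1.02, 1.25], [-3.03, 1.67], [-3.05, -0], [-3.03, 3.03]. Speed limits (rad/s): [2.39, 2.39, 3.01, 3.14, 3.14, 3.14].

### API

Orientations are given as [roll, pitch, yaw] about the fixed x, y, z axes, in that order (R = Rz(yaw) Ry(pitch) Rx(roll)).
In Python, from station import monitor, grab_frame, job_done, arm gives the robot as it stands.
- The arm moves only by the shell command python3 -m jog 'ROWS' [FORCE]. ROWS is JSON, a list that holds one entry, the list of rows, each a list of 7 numbers: the shift along the world's x, y, z in m, then the turn, a rotation vector about the world's x, y, z in rad, then the opening, from 0 (shut) to 1 (fully open). In form: [[[dx, dy, dz, ax, ay, az, claw], ...]]. A call has 1 to 20 rows; each row shifts and turns the commanded pose from where the row before left it; what a row does not reach is not made up. A row lasts 1/8 s, in which the tool goes at most 62.5 mm and 10.7 degrees, less where a joint would pass 70% of its speed; a pose out of reach is approached as far as the arm can. A call is refused whole if a number of a shift passes 0.0625 or a number of a turn 0.188, either way. A call with a gripper value outside its range is refused whole. The fingers move at their own pace and stop on an object; FORCE is the grip in N (left out, the last holds). Time passes only in rows, so rows that do not move let the fingers close. It gives the time, the measured TCP pose, the force and the opening at its end, in the units of the state.
- monitor.get_state(): the state, without advancing time (a new reading comes with each control period).
- grab_frame(name): name is "scene" or "top" or "wrist"; returns a dict with "pixels" (400x640x3 uint8, red, green, blue), "K" (3x3 intrinsics, pixels), "view" (4x4, takes a point from world to camera coordinates); the wrist camera has in their place "hand_eye" (4x4, takes a point from camera to tool coordinates, whose origin is the TCP and whose axes are the tool frame's). Camera axes: x right, y down, z forward; pixel columns grow to the right and rows downward; lengths in m; the calibration is good to about 2 mm. A picture is of the moment at which its call begins: read the wrist's pose just before it. There is no depth.
- job_done(): hands the job in, once; it reports no verdict.
The state is a dict: "t": time; "q": joint angles; "qd": joint speeds; "joint_efforts": joint torques, N m; "eef_pos": TCP position; "ee_rot": TCP orientation; "force": force on the tool from outside, world axes, zero at the start; "moment": the same for the moment, N m; "width": finger opening in m.
Only numpy, scipy, OpenCV 4.12 (cv2) and the standard library are available. Lean on these libraries where they do the work, as an engineer would, in place of code of your own. Each camera call takes 0.05 s, during which the arm holds its last target.

### The job

Lock the mould clamp: take the hitch pin out of its black rest block, push it fully home into the sloping cross hole near the end of the clamp's tie bar, with its open wire loop pointing outward past the bar's free end, then swing the sprung loop over the bar end until it snaps fully shut round the bar. Leave the moulds and tweezers lying around alone.

Things in the scene. Friction and masses are not known exactly. Their poses are not given: they have to be found in the camera images.
- clamp: Fixed mould clamp: steel base plate, two aluminium jaw plates (82 and 96 mm wide, tops 120 mm above the plate's underside) with a pink mould between, and a steel tie bar through them, axis 100 mm above the underside. Origin at the underside, z up; the bar runs along y, free end (-y) roughly to the robot. Base plate spans x +-58, y -30 to +66 mm; jaws y +3 to +15 and +46 to +58 mm.
- tie_bar: Square end of the tie bar, 26 x 26 mm, 32 mm long, with an 11 mm cross hole 26 mm deep, open below. Origin: centre of the hole's upper mouth. z points out of the hole and leans 35 degrees from vertical to the clamp's -x side (robot's left): the pin goes in along -z, down and right. y along the bar, free end at -y: block to -16, then a 21 mm round nose to -23 mm; a 34 mm collar at +28 to +48, then the jaw.
- hitch_pin: Loose steel pin, 0.1 kg, upright in the rest. Origin on its axis under the flange, z to the head, open loop to -y. Shank 9 mm thick, 40 mm long, tip tapered 9 mm; flange 18 mm wide, 4 thick; hinge barrel 36 mm along x at z = 8 mm; grip tab 14 mm thick in x, 18 wide in y, z = 14 to 44 mm: grasp it across x. Home, its flange lies on the bar, origin at the hole's mouth, axes as the tie bar's.
- pin_tip (a point): lower tip of the pin's shank, 40 mm below the pin's origin
- pin_grip (a point): middle of the pin's grip tab, 32 mm above the pin's origin; axes as the pin
- pin_rest: Fixed black plastic rest block, 56 x 56 x 50 mm, origin at the underside, with a vertical 12 mm hole in the middle in which the pin stands, flange on its top.
- loop (a joint): Angle of the sprung wire loop about the pin's x axis at z = 8 mm: 0 = shut, lying along the shank; 1.6 = open stop, standing out square from the pin to its -y. The spring is over-centre at about 1.05 rad: above it pushes the loop open, below it snaps it shut by itself. Tipping it takes under 1 N at the loop's end.
- loop_end (a point): middle of the loop's outer cross bar, 56 mm from the hinge axis. The loop is a U of 4 mm wire, 38 mm clear between its arms.
- half_mould: bystander: opened two-tone mould half, 86 x 66 x 24 mm, origin at the underside
- spare_mould: bystander: pink rubber mould, 82 x 58 x 25 mm, origin at the underside
- tweezers: bystander: steel tweezers, 122 x 12 x 10 mm, lying flat, origin at the underside
Mind the look-alikes: they are no part of the job. There is more than one size of the clamp; the job needs the larger.

How it is judged:
By the outcome, as a careful person would: the job done as asked, in the order asked, and still so for the second after the job is handed in, with the robot touching nothing.
It also fails if it takes over 64 s, if anything falls off the work surface, if the arm or the gripper's body presses on something with over 40 N, if the wrist force passes 120 N, or if a joint passes its speed limit or range.

## Working session

There is one attempt and no reset: what is moved stays moved. The work goes in short steps, Python scripts to look and compute and a shell command to move; the robot and the scene stay as the last step left them, time stands still between calls to the robot, and variables do not carry over. Pictures are saved under pics/ and viewed, and the job is handed in when it is done.

```bash
ls; mkdir -p pics; python3 - <<'E'
from station import monitor, grab_frame, arm
import cv2, numpy as np
s=monitor.get_state(); print(s['t'],s['eef_pos'],s['ee_rot'],s['width'],s['force'],arm.tip_extent)
for n in ("scene","top","wrist"):
    f=grab_frame(n); cv2.imwrite(f'pics/a_{n}.png',f['pixels'][:,:,::-1]); np.savez(f'pics/a_{n}.npz',**f)
    print(n,f['K'].tolist(),np.round(f.get('view',f.get('hand_eye')),4).tolist())
E
```

```text
pics
0.0 [ 0.22798481 -0.63483387  0.25061777] [-3.14144194e+00 -1.68961314e-03  1.91552168e+00] 0.08749444431787674 [0.24308165 0.02297921 0.31423687] 0.025
scene [[434.573745866096, 0.0, 326.53605249512873], [0.0, 434.573745866096, 205.10036583379693], [0.0, 0.0, 1.0]] [[-0.57, -0.8215, 0.0183, -0.0349], [-0.5654, 0.3759, -0.7342, 0.4971], [0.5962, -0.4288, -0.6787, 0.4707], [0.0, 0.0, 0.0, 1.0]]
top [[519.5100373622922, 0.0, 316.45978948844754], [0.0, 519.5100373622922, 193.01466691230297], [0.0, 0.0, 1.0]] [[0.0014, -0.9997, 0.0234, -0.4067], [-0.9935, -0.0041, -0.1137, 0.48], [0.1138, -0.0231, -0.9932, 0.9181], [0.0, 0.0, 0.0, 1.0]]
wrist [[306.8015408462261, 0.0, 320.7276843245643], [0.0, 306.8015408462261, 197.29486868250686], [0.0, 0.0, 1.0]] [[1.0, 0.0005, 0.0, 0.001], [-0.0004, 0.9639, 0.2663, -0.0715], [0.0001, -0.2663, 0.9639, -0.1338], [0.0, 0.0, 0.0, 1.0]]
```

View pics/a_scene.png

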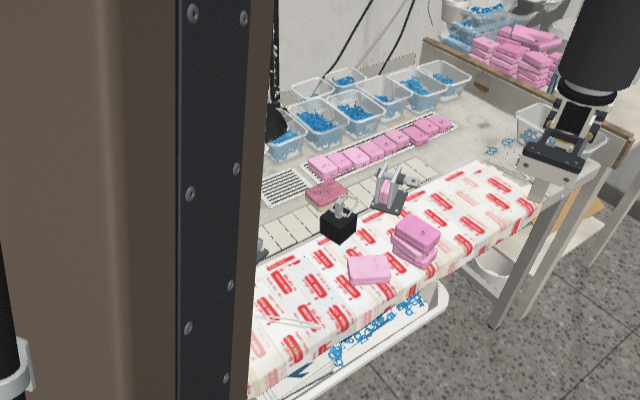

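View pics/a_top.png

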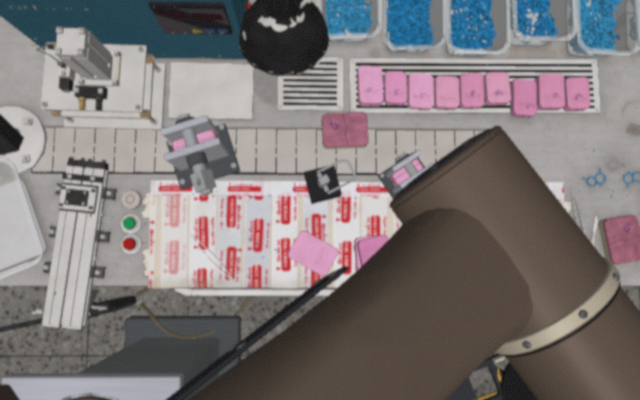

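View pics/a_wrist.png

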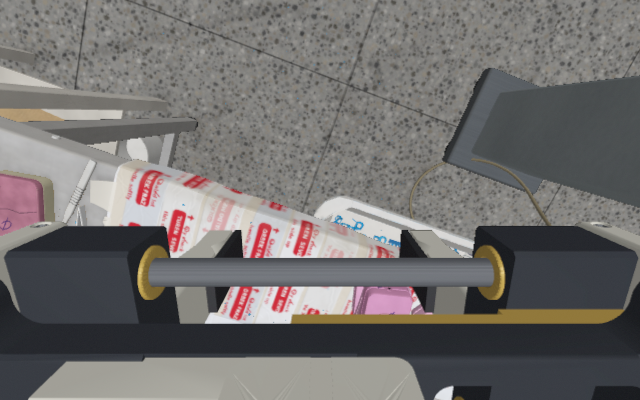

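The top view shows the large clamp at about (200,150), the small clamp at (405,170) and the black rest with the pin at (322,183). I'll zoom in on these.

```bash
cat > h.py <<'E'
import numpy as np, cv2
from scipy.spatial.transform import Rotation as R
def load(n): return dict(np.load(f'pics/{n}.npz'))
def view_of(f,pos=None,rpy=None):
    if 'view' in f: return f['view']
    T=np.eye(4); T[:3,:3]=R.from_euler('xyz',f['rpy'] if rpy is None else rpy).as_matrix(); T[:3,3]=f['pos'] if pos is None else pos
    return np.linalg.inv(T@f['hand_eye'])
def proj(f,P):
    V=view_of(f); P=np.atleast_2d(P); c=P@V[:3,:3].T+V[:3,3]; u=c@f['K'].T; return u[:,:2]/u[:,2:]
def ray(f,uv):
    V=view_of(f); d=V[:3,:3].T@np.linalg.inv(f['K'])@np.array([*uv,1.]); o=-V[:3,:3].T@V[:3,3]; return o,d/np.linalg.norm(d)
def onz(f,uv,z):
    o,d=ray(f,uv); return o+d*(z-o[2])/d[2]
def tri(a,ua,b,ub):
    o1,d1=ray(a,ua);o2,d2=ray(b,ub)
    s=np.linalg.lstsq(np.c_[d1,-d2],o2-o1,rcond=None)[0]
    p,q=o1+d1*s[0],o2+d2*s[1]; return (p+q)/2,np.linalg.norm(p-q)
def snap(tag,n):
    from station import monitor, grab_frame
    s=monitor.get_state(); f=grab_frame(n)
    if n=='wrist': f['pos']=s['eef_pos']; f['rpy']=s['ee_rot']
    np.savez(f'pics/{tag}_{n}.npz',**f); cv2.imwrite(f'pics/{tag}_{n}.png',f['pixels'][:,:,::-1]); return f
def crop(src,dst,x0,y0,x1,y1,s):
    f=load(src); c=f['pixels'][y0:y1,x0:x1,::-1]; c=cv2.resize(np.ascontiguousarray(c),None,fx=s,fy=s,interpolation=cv2.INTER_CUBIC); cv2.imwrite(f'pics/{dst}.png',c)
E
python3 - <<'E'
from h import *
crop('a_top','z1',150,100,230,210,5)
crop('a_top','z2',290,140,370,220,6)
crop('a_scene','z3',300,150,440,260,5)
f=load('a_top')
for n,uv,z in [('bigclamp',(200,150),.1),('rest',(322,183),.05),('small',(405,170),.1)]: print(n,onz(f,uv,z))
E
```

```text
bigclamp [ 0.54637903 -0.20512283  0.1       ]
rest [ 0.49727877 -0.41494176  0.05      ]
small [ 0.51368279 -0.5555194   0.1       ]
```

View pics/z1.png

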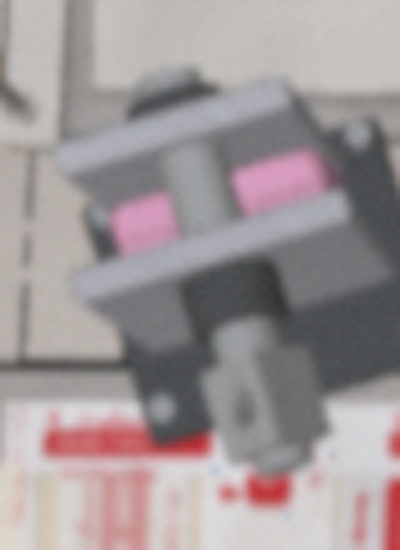

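View pics/z2.png

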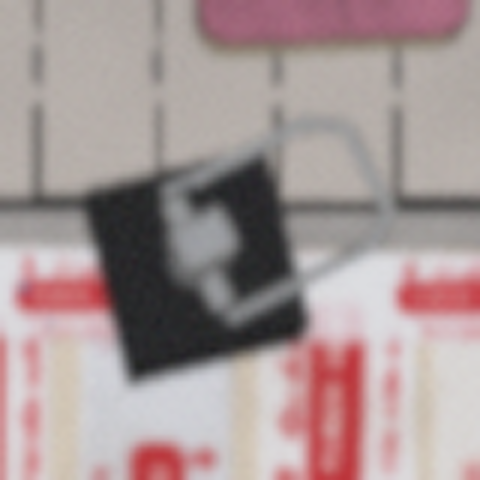

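View pics/z3.png

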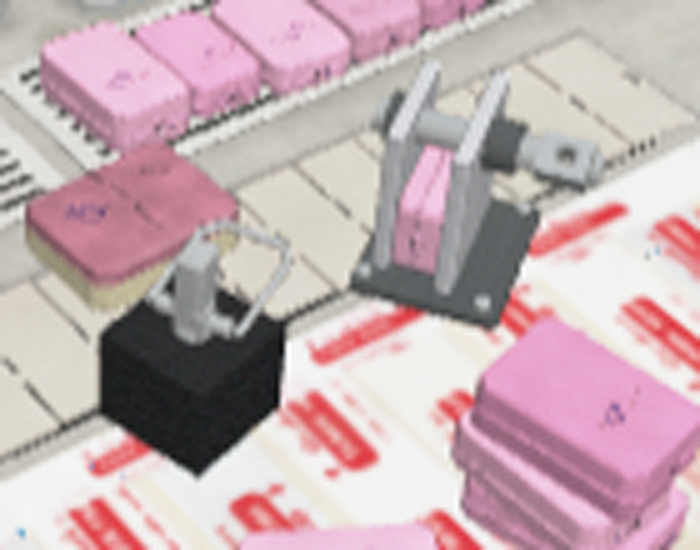

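The pin's loop points to image right (world -y). The large clamp's bar points down the image with a visible hole at about (198,181). I'll move the arm over so the wrist camera can look.

```bash
python3 -c "
from station import arm; print([a for a in dir(arm) if a[0]!='_'])"; python3 -m jog '[[[0.027,0.0205,0.002,0,0,0,1],[0.027,0.0205,0.002,0,0,0,1],[0.027,0.0205,0.002,0,0,0,1],[0.027,0.0205,0.002,0,0,0,1],[0.027,0.0205,0.002,0,0,0,1],[0.027,0.0205,0.002,0,0,0,1],[0.027,0.0205,0.002,0,0,0,1],[0.027,0.0205,0.002,0,0,0,1],[0.027,0.0205,0.002,0,0,0,1],[0.027,0.0205,0.002,0,0,0,1],[0.027,0.0205,0.002,0,0,0,1],[0.027,0.0205,0.002,0,0,0,1],[0,0,0,0,0,0,1]]]'; python3 -c "
from h import *
snap('b','wrist');snap('b','top')"
```

```text
['Unreachable', 'tip_extent']
t: 1.78
eef_pos: [0.5537, -0.3877, 0.2749]
ee_rot: [-3.141, -0.001, 1.918]
force: [-0.7, -0.7, -0.5]
width: 0.0876
```

View pics/b_wrist.png

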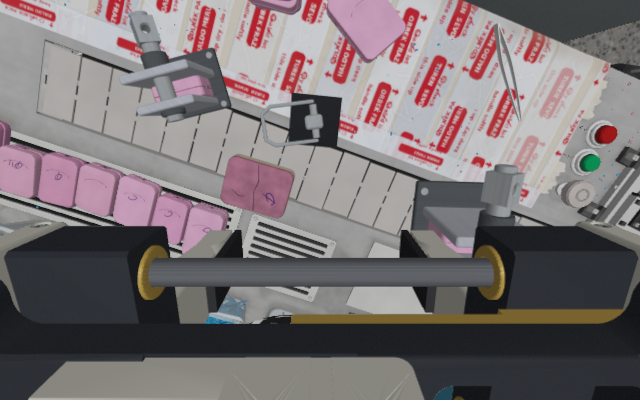

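The wrist view shows the rest and pin at (313,120), the big clamp's bar end at (503,185) and the small clamp on the left. I'll take a second viewpoint nearer the big clamp.

```bash
python3 -m jog '[[[0.012,0.03,-0.005,0,0,0,1],[0.012,0.03,-0.005,0,0,0,1],[0.012,0.03,-0.005,0,0,0,1],[0.012,0.03,-0.005,0,0,0,1],[0.012,0.03,-0.005,0,0,0,1],[0,0,0,0,0,0,1]]]'; python3 -c "
from h import *
snap('c','wrist');snap('c','top');snap('c','scene')
crop('c_wrist','c1',270,30,480,200,3.8)
crop('c_top','c2',150,100,380,220,3.4)
crop('c_scene','c3',230,130,430,270,4)"
```

```text
t: 2.62
eef_pos: [0.6119, -0.2383, 0.2501]
ee_rot: [-3.141, -0.001, 1.917]
force: [-1.0, -0.2, 0.0]
width: 0.0875
```

View pics/c_wrist.png

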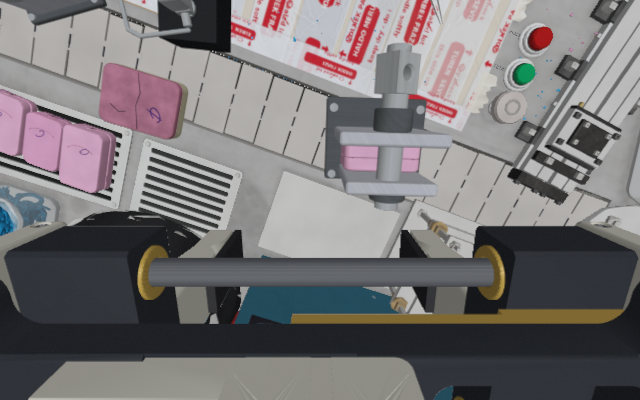

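View pics/c2.png

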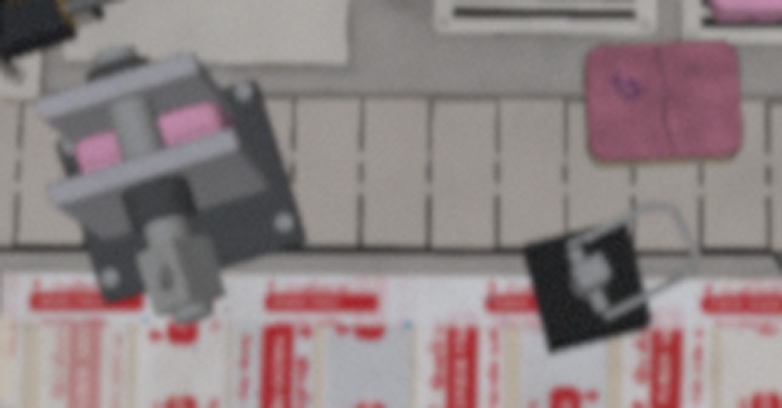

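View pics/c_scene.png

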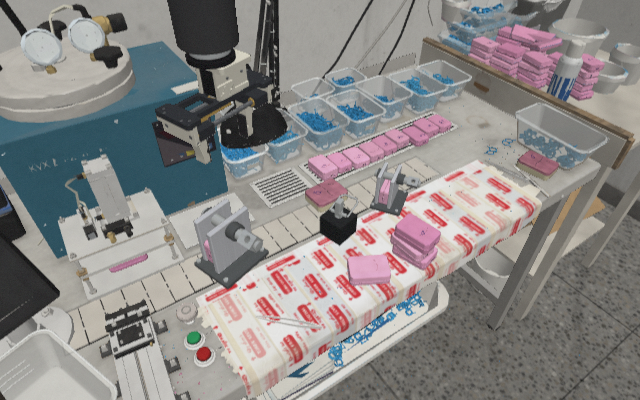

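The large clamp is now clear in all three views. I'll zoom in to pick pixel landmarks: bar end, hole and jaw tops at z=0.12.

```bash
python3 -c "
from h import *
crop('c_wrist','d1',320,35,460,215,3.3)
crop('c_scene','d3',185,190,275,290,6)
crop('c_top','d2',155,105,245,205,6)"
```

```text
(no output)
```

View pics/d1.png

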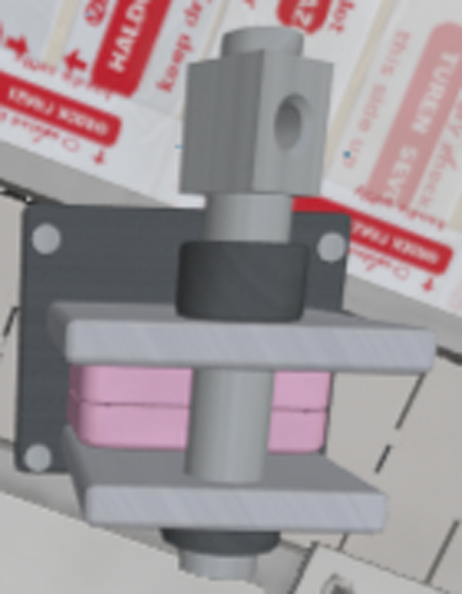

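View pics/d2.png

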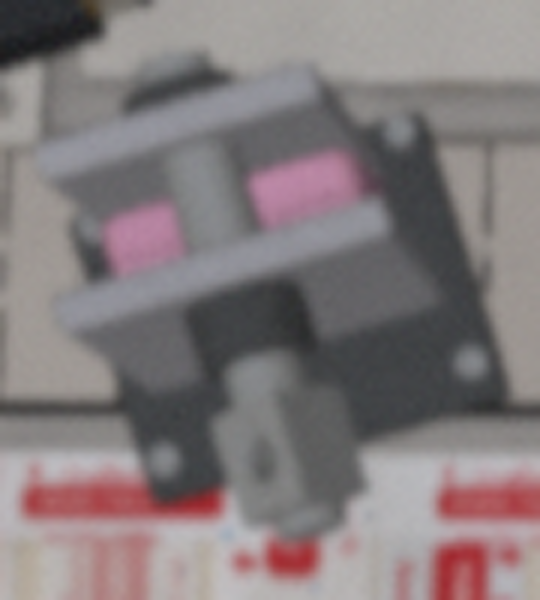

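View pics/d3.png

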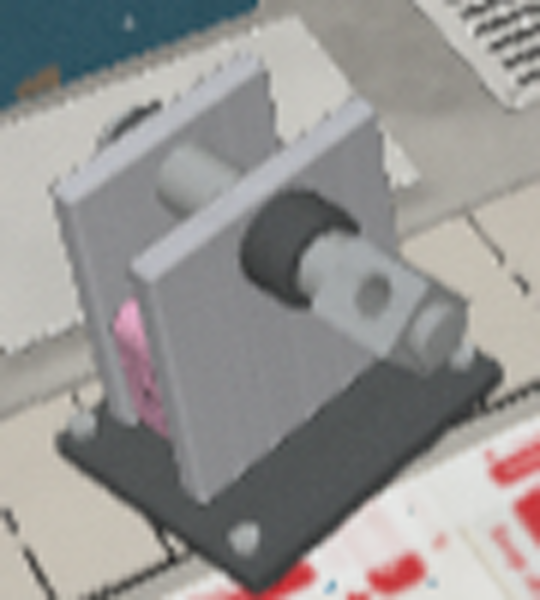

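```bash
cat >> h.py <<'E'
def un(x,y,x0,y0,s): return np.array([x0+(x+.5)/s-.5, y0+(y+.5)/s-.5])
def multi(obs):
    A=[];b=[]
    for f,u in obs:
        o,d=ray(f,u); M=np.eye(3)-np.outer(d,d); A.append(M); b.append(M@o)
    p=np.linalg.lstsq(np.vstack(A),np.hstack(b),rcond=None)[0]
    return p,[np.round(proj(f,p)[0]-u,1).tolist() for f,u in obs]
E
python3 - <<'E'
from h import *
w,t,s=load('c_wrist'),load('c_top'),load('c_scene')
W=lambda x,y:un(x,y,320,35,3.3)
T=lambda x,y:un(x,y,155,105,6)
S=lambda x,y:un(x,y,185,190,6)
print('hole',multi([(w,W(292,124)),(t,T(264,457)),(s,S(374,298))]))
print('hole wt',multi([(w,W(292,124)),(t,T(264,457))]))
print('hole ws',multi([(w,W(292,124)),(s,S(374,298))]))
a=lambda p:np.degrees(np.arctan2(p[1],p[0]))
def ln(f,p,q,z):
    P,Q=onz(f,p,z),onz(f,q,z); d=P-Q; print(P,Q,np.linalg.norm(d),a(d)%180)
print('front jaw top');ln(w,W(65,366),W(433,373),.12); ln(t,T(66,333),T(388,228),.12); ln(s,S(143,280),S(377,113),.12)
ln(t,T(60,300),T(370,200),.12)
print('rear');ln(w,W(88,526),W(384,528),.12); ln(t,T(48,178),T(318,90),.12)
print('base');ln(w,W(22,208),W(348,212),.01); ln(t,T(160,500),T(503,400),.01);ln(t,T(425,115),T(503,400),.01); ln(w,W(22,208),W(16,470),.01)
print('nose',multi([(w,W(277,33)),(t,T(312,520)),(s,S(440,335))]))
E
```

```text
hole (array([ 0.49025251, -0.20593218,  0.11184785]), [[-2.0, 0.4], [-0.4, 0.9], [-0.6, -0.3]])
hole wt (array([ 0.49088745, -0.20704826,  0.11902853]), [[-1.2, -0.4], [-0.6, -0.0]])
hole ws (array([ 0.48910323, -0.20546835,  0.11227319]), [[-0.7, -0.9], [-0.5, 0.0]])
front jaw top
[ 0.56434138 -0.23747851  0.12      ] [ 0.5336654  -0.14720536  0.12      ] 0.09534284187732153 108.7684260050013
[ 0.52507259 -0.15281654  0.12      ] [ 0.55520037 -0.24084762  0.12      ] 0.09304382572171223 108.89301121362152
[ 0.52584557 -0.15069681  0.12      ] [ 0.55216091 -0.24075123  0.12      ] 0.09382055135858722 106.28920592816313
[ 0.5343277  -0.15084861  0.12      ] [ 0.56310789 -0.23567386  0.12      ] 0.08957467208529718 108.74146180783794
rear
[ 0.60222706 -0.21647324  0.12      ] [ 0.57563266 -0.14113708  0.12      ] 0.07989241771436262 109.44352692802566
[ 0.56875134 -0.14634601  0.12      ] [ 0.59435037 -0.22046586  0.12      ] 0.07841596111941253 109.0535531333623
base
[ 0.52628546 -0.26114847  0.01      ] [ 0.48856657 -0.15273077  0.01      ] 0.11479160297477853 109.18296514920291
[ 0.49221653 -0.15396765  0.01      ] [ 0.52415444 -0.25953357  0.01      ] 0.11029140471107621 106.83265894616609
[ 0.61497688 -0.23332402  0.01      ] [ 0.52415444 -0.25953357  0.01      ] 0.09452860272128148 16.097087359121502
[ 0.52628546 -0.26114847  0.01      ] [ 0.61518809 -0.23096945  0.01      ] 0.09388530773826086 18.750372302374558
nose (array([ 0.47199792, -0.21765337,  0.10588473]), [[-3.3, 1.5], [-1.0, 1.7], [-0.6, -0.6]])
```

```bash
python3 -c "
from h import *
crop('b_wrist','e1',250,80,350,155,7)
crop('c_top','e2',295,150,365,210,8)
crop('c_scene','e3',310,180,370,250,8)"
```

```text
(no output)
```

View pics/e1.png

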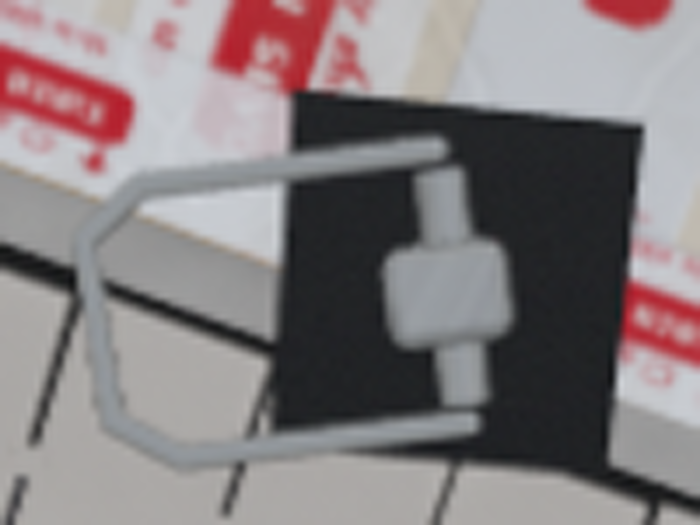

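View pics/e2.png

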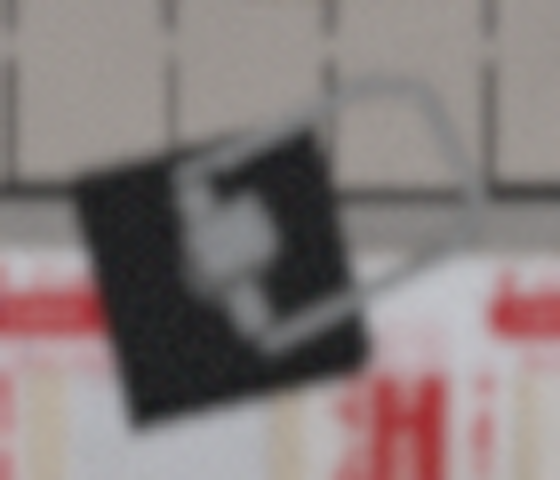

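View pics/e3.png

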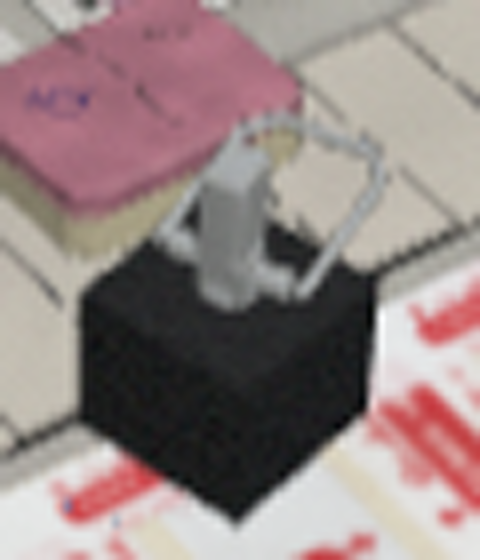

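```bash
python3 - <<'E'
from h import *
w,t,s=load('b_wrist'),load('c_top'),load('c_scene')
W=lambda x,y:un(x,y,250,80,7)
T=lambda x,y:un(x,y,295,150,8)
S=lambda x,y:un(x,y,310,180,8)
a=lambda p:np.degrees(np.arctan2(p[1],p[0]))
b1,b2=onz(w,W(440,166),.058),onz(w,W(467,405),.058); print('barrel',b1,b2,np.linalg.norm(b1-b2),a(b1-b2),'mid',(b1+b2)/2)
b1,b2=onz(t,T(262,345),.058),onz(t,T(190,175),.058); print('top arm ends',b1,b2,np.linalg.norm(b1-b2),a(b1-b2),'mid',(b1+b2)/2)
e1,e2=onz(w,W(82,248),.058),onz(w,W(108,418),.058);print('cross',e1,e2,a(e1-e2),(e1+e2)/2)
for n,p,q in(('arm1',(140,180),(445,145)),('arm2',(180,460),(478,420))):
    P,Q=onz(w,W(*p),.058),onz(w,W(*q),.058);print(n,P,Q,a(Q-P))
for n,p,q in(('tarm1',(335,95),(185,170)),('tarm2',(440,245),(270,345))):
    P,Q=onz(t,T(*p),.058),onz(t,T(*q),.058);print(n,P,Q,a(Q-P))
print('tabtop w',onz(w,W(448,293),.094),'t',onz(t,T(237,245),.094),multi([(w,W(448,293)),(t,T(237,245)),(s,S(237,170))]))
print('rest w',[onz(w,W(*p),.05)for p in((293,92),(642,126),(608,468))])
R0=[onz(w,W(*p),.05)for p in((293,92),(608,468))];print((R0[0]+R0[1])/2)
R0=[onz(t,T(*p),.05)for p in((78,185),(370,358))];print((R0[0]+R0[1])/2)
R0=[onz(t,T(*p),.05)for p in((135,430),(312,128))];print((R0[0]+R0[1])/2)
E
```

```text
barrel [ 0.47989275 -0.42295078  0.058     ] [ 0.51305857 -0.40659503  0.058     ] 0.0369794871250727 -153.7497514956658 mid [ 0.49647566 -0.41477291  0.058     ]
top arm ends [ 0.47885151 -0.42413543  0.058     ] [ 0.51702792 -0.40807006  0.058     ] 0.041419017727514634 -157.17770161433725 mid [ 0.49793971 -0.41610275  0.058     ]
cross [ 0.51079734 -0.47191109  0.058     ] [ 0.53469241 -0.46024761  0.058     ] -153.98242513769094 [ 0.52274488 -0.46607935  0.058     ]
arm1 [ 0.49786276 -0.46638334  0.058     ] [ 0.47667667 -0.42326362  0.058     ] 116.16635303248512
arm2 [ 0.53713397 -0.44731319  0.058     ] [ 0.51469406 -0.4041275   0.058     ] 117.45704498029569
tarm1 [ 0.53532899 -0.44056625  0.058     ] [ 0.51815244 -0.40695103  0.058     ] 117.06590856241593
tarm2 [ 0.50149854 -0.46394585  0.058     ] [ 0.47885881 -0.42591703  0.058     ] 120.76664533397074
tabtop w [ 0.49644344 -0.41490202  0.094     ] t [ 0.49625568 -0.41719965  0.094     ] (array([ 0.49638447, -0.41603666,  0.09362645]), [[-1.0, -0.5], [-0.7, -0.0], [0.0, -0.0]])
rest w [array([ 0.47711612, -0.44885275,  0.05      ]), array([ 0.46306797, -0.39504715,  0.05      ]), array([ 0.51538747, -0.38105631,  0.05      ])]
[ 0.49625179 -0.41495453  0.05      ]
[ 0.49640639 -0.4159031   0.05      ]
[ 0.49483513 -0.415935    0.05      ]
```

Pin axis is at (0.4964,-0.4154) with pin-y at about 116.7°. The clamp's bar direction is about 18.7° and the hole mouth is at about (0.491,-0.206,0.111). I'll move above the pin and turn by +96.8°.

```bash
python3 -m jog '[[[-0.0096,-0.0148,-0.006,0,0,0.1408,1],[-0.0096,-0.0148,-0.006,0,0,0.1408,1],[-0.0096,-0.0148,-0.006,0,0,0.1408,1],[-0.0096,-0.0148,-0.006,0,0,0.1408,1],[-0.0096,-0.0148,-0.006,0,0,0.1408,1],[-0.0096,-0.0148,-0.006,0,0,0.1408,1],[-0.0096,-0.0148,-0.006,0,0,0.1408,1],[-0.0096,-0.0148,-0.006,0,0,0.1408,1],[-0.0096,-0.0148,-0.006,0,0,0.1408,1],[-0.0096,-0.0148,-0.006,0,0,0.1408,1],[-0.0096,-0.0148,-0.006,0,0,0.1408,1],[-0.0096,-0.0148,-0.006,0,0,0.1408,1],[0,0,0,0,0,0,1]]]'; python3 -c "
from h import *
from station import monitor
s=monitor.get_state();print(np.degrees(s['ee_rot']),s['q'])
snap('f','wrist')"
```

```text
t: 4.4
eef_pos: [0.4952, -0.4185, 0.1782]
ee_rot: [3.141, -0.001, -2.681]
force: [0.4, 0.0, -0.2]
width: 0.0878
[ 1.79965115e+02 -3.58032333e-02 -1.53595214e+02] [-4.01286017e-01  3.68065069e-01 -1.48267590e-01  8.98598411e-05
 -1.05533261e+00  8.62091947e-01]
```

View pics/f_wrist.png

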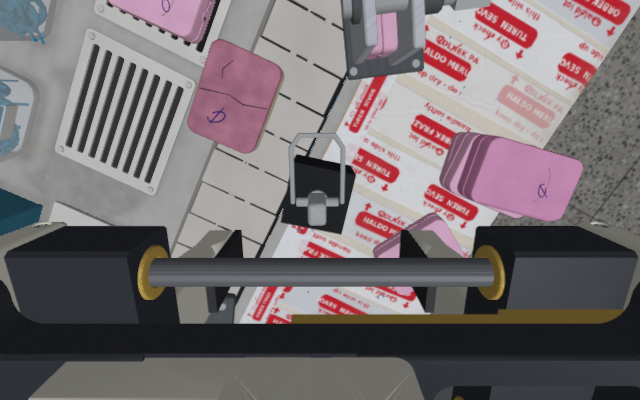

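```bash
python3 -c "
from h import *
f=load('f_wrist'); print(proj(f,[[.4964,-.4154,.094],[.4964,-.4154,.064]]))
crop('f_wrist','f1',270,120,370,240,5)"
```

```text
[[317.60996955 213.59165129]
 [317.94587108 202.27711459]]
```

View pics/f1.png

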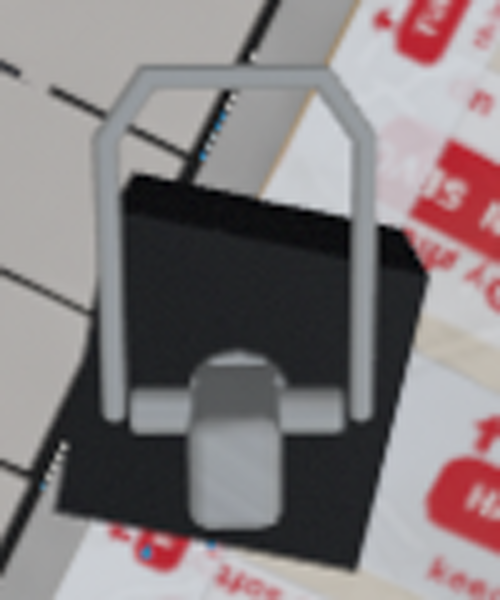

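The tab top is at (317,214), as predicted, and the loop is square to the jaws. I'll descend and grasp.

```bash
python3 -m jog '[[[0.0006,0.0016,-0.02,0,0,0,1],[0.0006,0.0015,-0.02,0,0,0,1],[0,0,-0.02,0,0,0,1],[0,0,-0.018,0,0,0,1],[0,0,-0.01,0,0,0,1],[0,0,0,0,0,0,1],[0,0,0,0,0,0,0],[0,0,0,0,0,0,0],[0,0,0,0,0,0,0],[0,0,0,0,0,0,0],[0,0,0,0,0,0,0],[0,0,0,0,0,0,0]]]' 30; python3 -c "
from h import *
snap('g','wrist')"
```

```text
t: 5.95
eef_pos: [0.4981, -0.4138, 0.0906]
ee_rot: [-3.142, -0.0, -2.678]
force: [-0.2, 0.0, -0.0]
width: 0.0335
```

View pics/g_wrist.png

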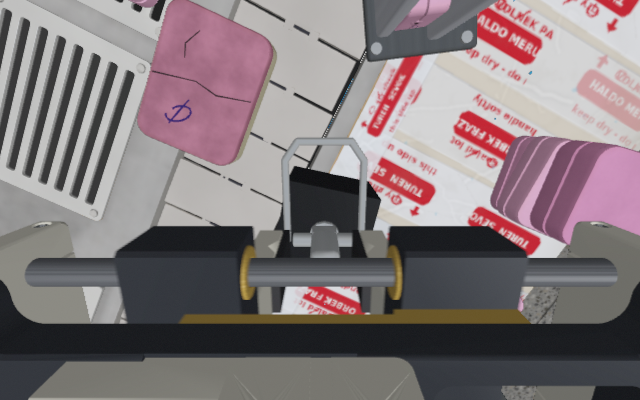

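```bash
python3 -m jog '[[[-0.0015,-0.0012,0,0,0,0,0],[0,0,0,0,0,0,0],[0,0,0,0,0,0,0],[0,0,0,0,0,0,0],[0,0,0,0,0,0,0]]]' 30; python3 -m jog '[[[0,0,0,0,0,0,0],[0,0,0,0,0,0,0]]]' 30; python3 -c "
from h import *
snap('h','wrist'); crop('h_wrist','h1',220,120,420,320,3)"
```

```text
t: 6.62
eef_pos: [0.4966, -0.4149, 0.0905]
ee_rot: [3.141, -0.0, -2.678]
force: [-0.5, 0.3, 0.5]
width: 0.0138
t: 6.88
eef_pos: [0.4966, -0.4149, 0.0905]
ee_rot: [3.141, -0.0, -2.678]
force: [0.3, 0.2, 0.2]
width: 0.0138
```

View pics/h1.png

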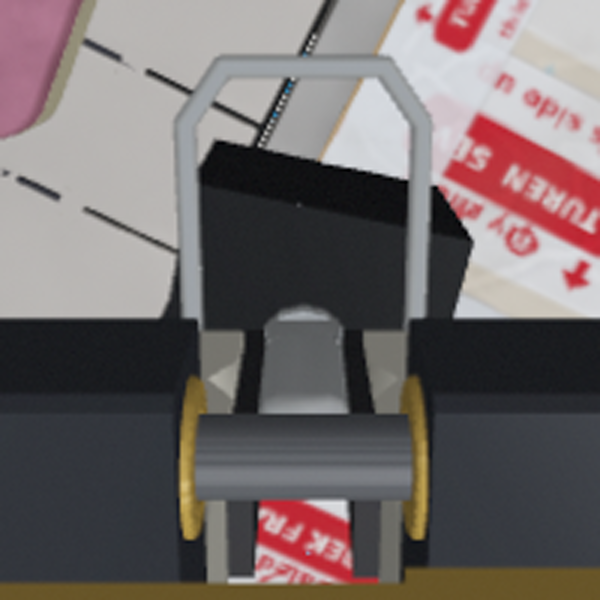

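Gripped (13.8 mm). I'll lift, then turn and carry the pin toward the clamp at height.

```bash
python3 -m jog '[[[0,0,0.01,0,0,0,0],[0,0,0.02,0,0,0,0],[0,0,0.02,0,0,0,0],[0,0,0.025,0,0,0,0],[0,0,0.025,0,0,0,0],[-0.002,0.022,0.005,0,0,-0.1424,0],[-0.002,0.022,0.005,0,0,-0.1424,0],[-0.002,0.022,0.005,0,0,-0.1424,0],[-0.002,0.022,0.005,0,0,-0.1424,0],[-0.002,0.022,0.005,0,0,-0.1424,0],[-0.002,0.022,0.005,0,0,-0.1424,0],[-0.002,0.022,0.005,0,0,-0.1424,0],[-0.002,0.022,0.005,0,0,-0.1424,0],[-0.002,0.022,0.005,0,0,-0.1424,0],[-0.002,0.022,0.005,0,0,-0.1424,0],[-0.002,0.022,0.005,0,0,-0.1424,0],[-0.002,0.022,0.005,0,0,-0.1424,0],[0,0,0,0,0,0,0]]]' 40; python3 -c "
from h import *
snap('i','wrist');snap('i','scene'); crop('i_scene','i1',140,100,340,250,3.8)"
```

```text
t: 9.18
eef_pos: [0.4728, -0.15, 0.2519]
ee_rot: [3.139, 0.0, 1.898]
force: [-0.1, -0.4, -0.5]
width: 0.014
```

View pics/i_wrist.png

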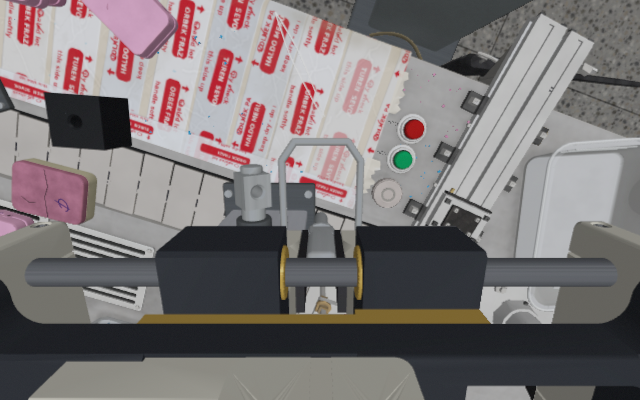

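View pics/i1.png

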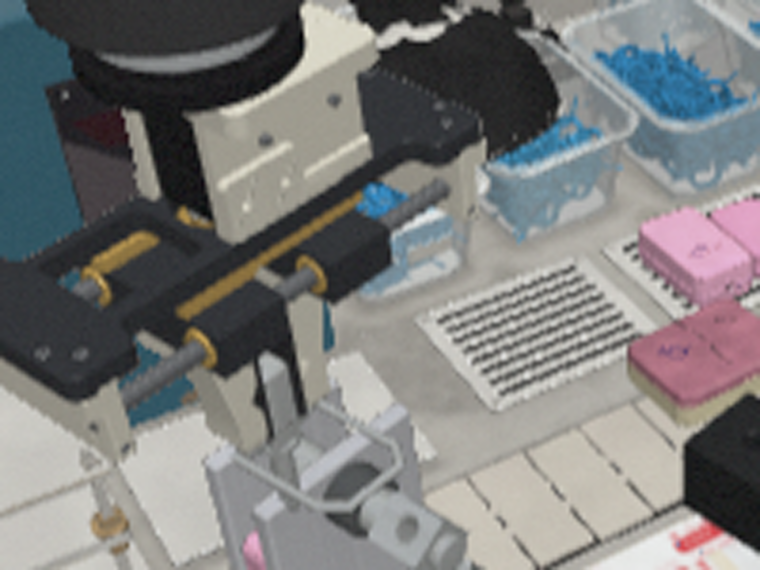

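Pin is held with its loop toward the robot, and the rest is empty. Now tilting 35° about the bar axis.

```bash
python3 -m jog '[[[0,0,0,-0.0964,-0.0327,0,0],[0,0,0,-0.0964,-0.0327,0,0],[0,0,0,-0.0964,-0.0327,0,0],[0,0,0,-0.0964,-0.0327,0,0],[0,0,0,-0.0964,-0.0327,0,0],[0,0,0,-0.0964,-0.0327,0,0],[0,0,0,0,0,0,0]]]'; python3 - <<'E'
from h import *
from station import monitor
s=monitor.get_state(); M=R.from_euler('xyz',s['ee_rot']).as_matrix(); print(np.round(M,3),s['q'])
snap('j','wrist');snap('j','scene'); crop('j_scene','j1',140,100,340,250,3.8)
E
```

```text
t: 10.15
eef_pos: [0.4719, -0.1513, 0.2497]
ee_rot: [-3.138, 0.611, 1.901]
force: [-0.2, -0.3, -0.9]
width: 0.0136
[[-0.266  0.947  0.183]
 [ 0.775  0.322 -0.544]
 [-0.574 -0.003 -0.819]] [ 0.44383641 -0.03333567 -0.8855644   0.76749966 -0.96276476 -2.21529626]
```

View pics/j_wrist.png

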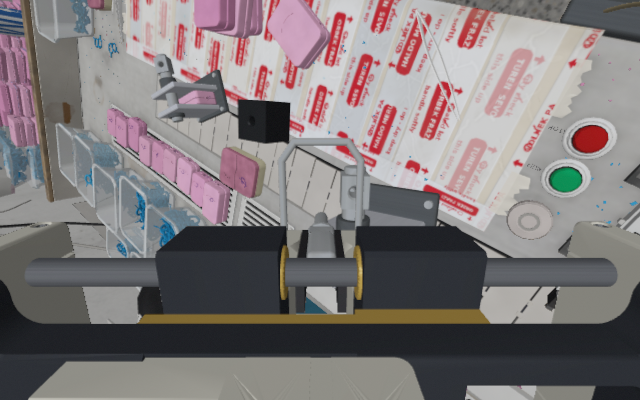

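View pics/j1.png

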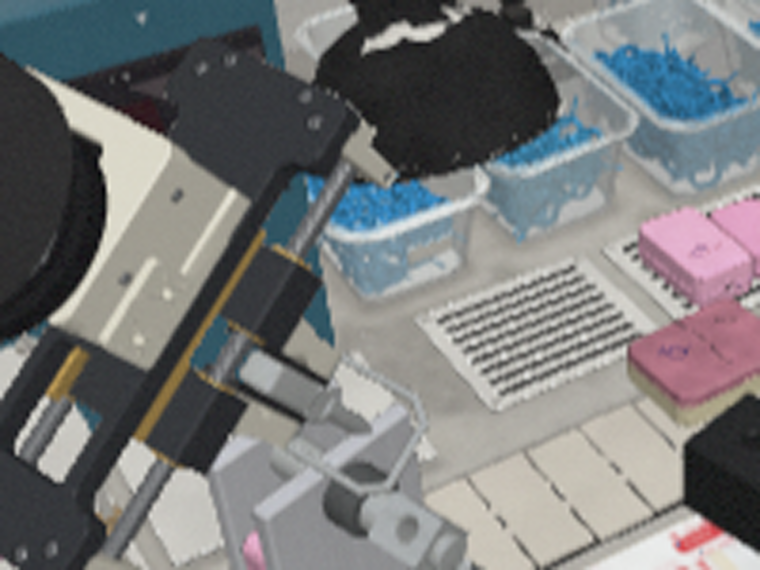

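```bash
python3 -m jog '[[[0,0,-0.02,0,0,0,0],[0,0,-0.018,0,0,0,0],[0,0,0,0,0,0,0]]]'; python3 - <<'E'
from h import *
snap('k','wrist');snap('k','scene');snap('k','top'); crop('k_scene','k1',190,170,290,260,7)
crop('k_wrist','k2',270,120,390,240,5); crop('k_top','k3',150,110,250,210,6)
E
```

```text
t: 10.62
eef_pos: [0.4724, -0.1518, 0.2122]
ee_rot: [-3.141, 0.61, 1.896]
force: [-0.5, -0.2, -0.7]
width: 0.0138
```

View pics/k1.png

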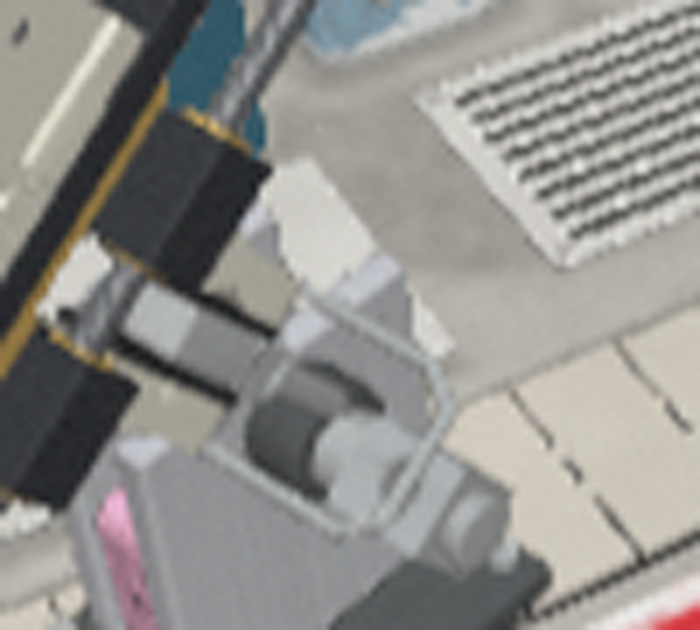

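View pics/k2.png

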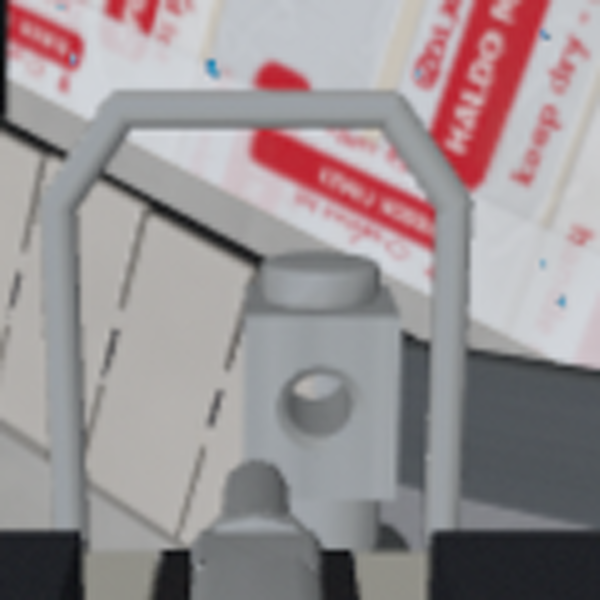

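View pics/k3.png

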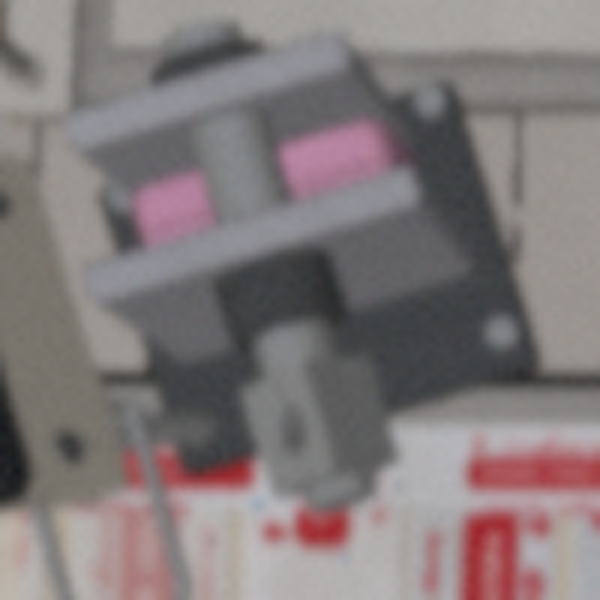

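```bash
python3 - <<'E'
from h import *
w,c,s,t,sc=load('k_wrist'),load('c_wrist'),load('k_scene'),load('k_top'),load('c_scene')
W=lambda x,y:un(x,y,270,120,5)
C=lambda x,y:un(x,y,320,35,3.3)
Rt=R.from_euler('xyz',w['rpy']).as_matrix(); print(w['pos'])
def tw(p): return w['pos']+Rt@np.array(p)
print('loop end',W(255,110),proj(w,[tw([0,-.056,.0325])]),'flange etc arm left/right x at y-.03',proj(w,[tw([-.021,-.035,.0325]),tw([.021,-.035,.0325])]))
print('arms',W(57,230),W(452,230))
h=W(316,402)
for n,o in (('kw+cw',[(w,h),(c,C(292,124))]),('kw+ct',[(w,h),(load('c_top'),un(264,457,155,105,6))]),('kw+kt',[(w,h),(t,un(292,427,150,110,6))]),('kw+cs',[(w,h),(sc,un(374,298,185,190,6))]),('all',[(w,h),(w,h),(c,C(292,124)),(t,un(292,427,150,110,6)),(load('c_top'),un(264,457,155,105,6)),(sc,un(374,298,185,190,6))])):
    p,e=multi(o); print(n,np.round(p,4),e,'tool',np.round(Rt.T@(p-w['pos']),4))
a=lambda P,Q:np.round(Q-P,4)
# bar edges in the wrist view
for p,q in (((247,318),(250,492)),((399,312),(395,498))):
    print(W(*p),W(*q))
E
```

```text
[ 0.47241069 -0.15176934  0.21219165]
loop end [320.6 141.6] [[319.96843048 142.50439497]] flange etc arm left/right x at y-.03 [[282.19243387 180.72138994]
 [357.77927264 180.73795326]]
arms [281.  165.6] [360.  165.6]
kw+cw [ 0.4896 -0.2051  0.1135] [[0.1, 0.3], [-0.1, -0.3]] tool [ 0.0106 -0.0006  0.113 ]
kw+ct [ 0.4916 -0.2066  0.1104] [[0.0, 0.6], [0.2, 0.3]] tool [0.0107 0.0008 0.1167]
kw+kt [ 0.4914 -0.2062  0.1111] [[0.0, 0.8], [0.2, 0.3]] tool [0.0107 0.0007 0.1159]
kw+cs [ 0.4919 -0.2076  0.1086] [[0.1, -0.0], [0.0, -0.0]] tool [0.0109 0.0008 0.1188]
all [ 0.4906 -0.206   0.1117] [[-0.0, 0.3], [-0.0, 0.3], [-2.3, 0.8], [-0.0, 0.7], [-0.3, 0.7], [-0.6, -0.4]] tool [0.0106 0.     0.1151]
[319.  183.2] [319.6 218. ]
[349.4 182. ] [348.6 219.2]
```

Hole in tool frame is at about (10.6, 0, 115) mm, and the pin axis is at about (0.3,-0.4). I'll shift 10.3 mm along tool x and advance 22 mm, then look again.

```bash
python3 -m jog '[[[-0.0011,0.0041,-0.003,0,0,0,0],[-0.0011,0.0041,-0.003,0,0,0,0],[0.002,-0.006,-0.009,0,0,0,0],[0.002,-0.006,-0.009,0,0,0,0],[0,0,0,0,0,0,0],[0,0,0,0,0,0,0]]]'; python3 - <<'E'
from h import *
from station import monitor
print(monitor.get_state()['eef_pos'],monitor.get_state()['ee_rot'])
snap('l','wrist');snap('l','scene');snap('l','top'); crop('l_scene','l1',190,170,290,260,7)
crop('l_wrist','l2',270,130,390,240,6); crop('l_top','l3',150,110,250,210,6)
E
```

```text
t: 11.52
eef_pos: [0.4744, -0.1549, 0.1885]
ee_rot: [3.141, 0.611, 1.896]
force: [0.4, -0.8, -0.5]
width: 0.0137
[ 0.47439085 -0.15490879  0.18853979] [3.14093466 0.61081935 1.89596441]
```

View pics/l1.png

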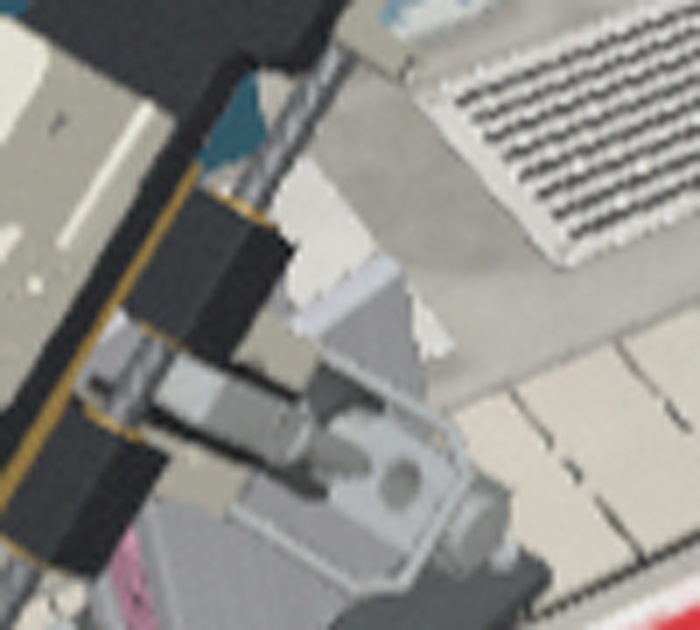

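View pics/l2.png

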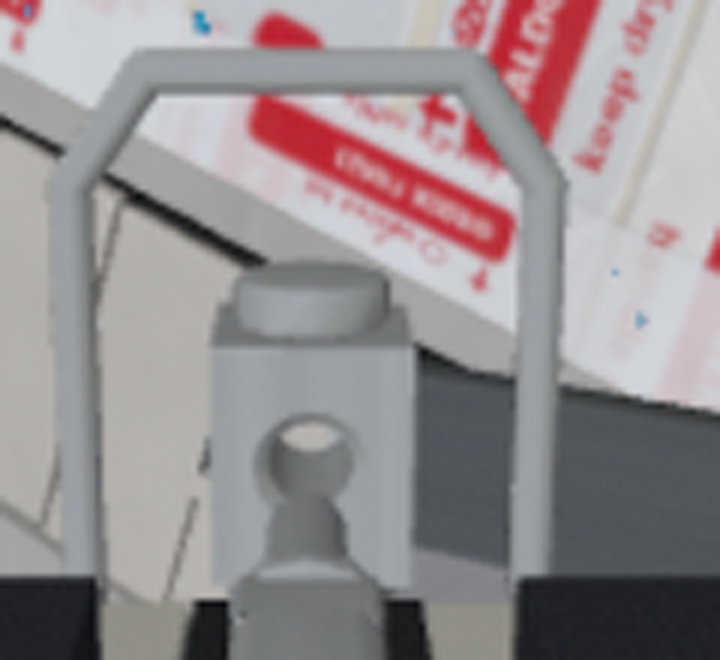

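View pics/l3.png

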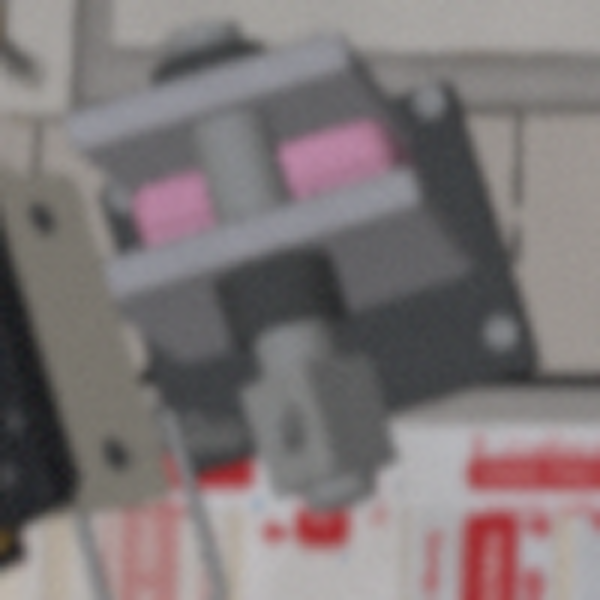

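```bash
python3 - <<'E'
from h import *
w,s=load('l_wrist'),load('l_scene')
W=lambda x,y:un(x,y,270,130,6)
Rt=R.from_euler('xyz',w['rpy']).as_matrix()
tw=lambda p: w['pos']+Rt@np.array(p)
h=W(307,463); hs=un(401,482,190,170,7)
p,e=multi([(w,h),(s,hs)]); print(p,e,'tool',Rt.T@(p-w['pos']))
for n in ('c_wrist','k_wrist'):
    u={'c_wrist':un(292,124,320,35,3.3),'k_wrist':un(316,402,270,120,5)}[n]
    p,e=multi([(w,h),(load(n),u)]); print(n,p,e,Rt.T@(p-w['pos']))
ax=[tw([.0003,-.0004,z]) for z in (.0805,.092,.097)]
print('axis px wrist',proj(w,ax),'hole',h); print('scene',proj(s,ax),'hole',hs)
# scene tip seen
print('tip scene seen',un(365,462,190,170,7))
E
```

```text
[ 0.4923564  -0.20750394  0.10945685] [[-0.8, 0.2], [-0.1, 0.3]] tool [-0.00017151  0.00015803  0.09665954]
c_wrist [ 0.48967952 -0.20483928  0.11322696] [[0.0, 0.0], [-0.0, -0.0]] [ 0.00043518 -0.00152399  0.09163137]
k_wrist [ 0.49113311 -0.20652849  0.11049388] [[-0.2, -0.3], [0.1, 0.2]] [ 0.00031105 -0.00068847  0.09505519]
axis px wrist [[320.57350922 212.7046829 ]
 [320.58212814 208.01726649]
 [320.5856291  206.11326418]] hole [320.75 206.75]
scene [[242.31952077 237.07648514]
 [245.55020691 238.54204003]
 [246.92811668 239.16710923]] hole [246.85714286 238.42857143]
tip scene seen [241.71428571 235.57142857]
```

Pin axis and hole agree within about 0.5 mm; the remaining travel is about 55 mm along the tool axis. I'll insert the first part and watch the force.

```bash
python3 -m jog '[[[0.0009,-0.0027,-0.0041,0,0,0,0],[0.0009,-0.0027,-0.0041,0,0,0,0],[0.0009,-0.0027,-0.0041,0,0,0,0],[0.0009,-0.0027,-0.0041,0,0,0,0],[0.0009,-0.0027,-0.0041,0,0,0,0],[0,0,0,0,0,0,0]]]'; python3 - <<'E'
from h import *
snap('m','wrist');snap('m','scene'); crop('m_scene','m1',190,170,290,260,7)
crop('m_wrist','m2',270,130,390,240,6)
E
```

```text
t: 12.42
eef_pos: [0.4801, -0.1683, 0.169]
ee_rot: [-3.139, 0.609, 1.896]
force: [-1.7, -0.3, -2.7]
width: 0.014
```

View pics/m1.png

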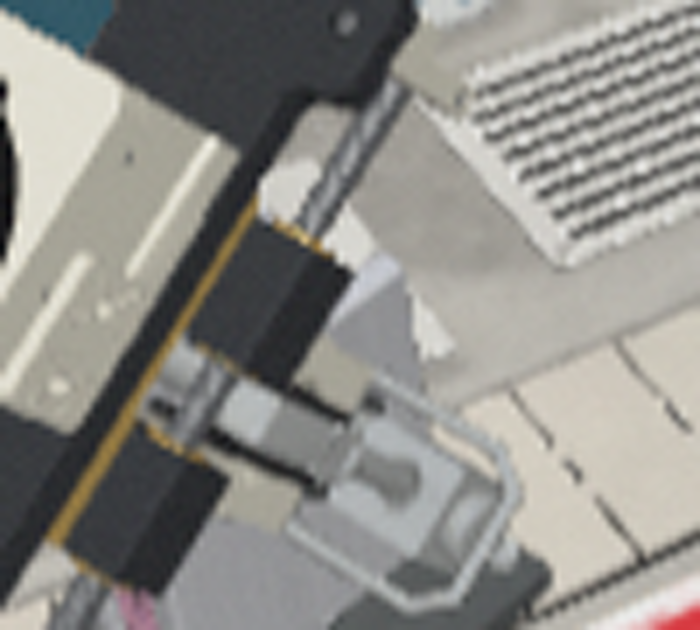

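View pics/m2.png

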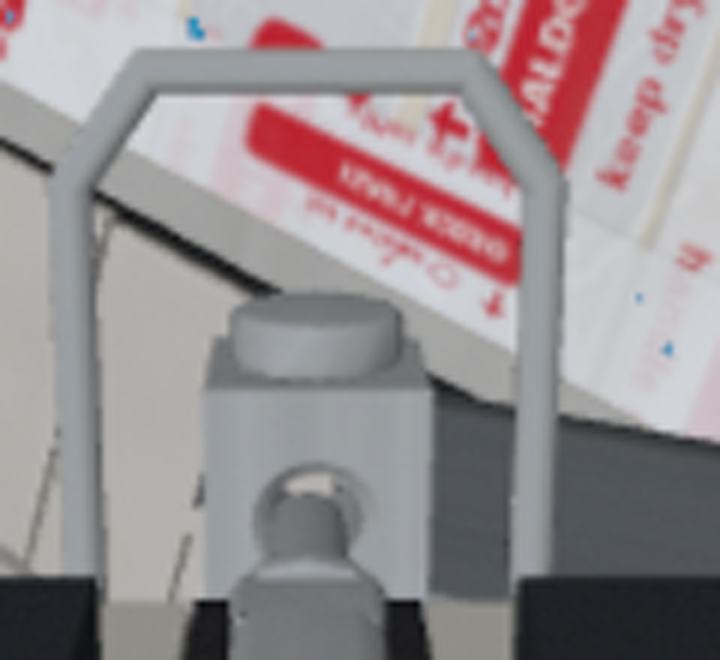

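```bash
python3 - <<'E'
from h import *
w=load('m_wrist')
W=lambda x,y:un(x,y,270,130,6)
Rt=R.from_euler('xyz',w['rpy']).as_matrix();print(np.round(Rt,3),w['pos'])
h=W(312,513); print(h)
for y in (-.0008,-.0004,0):
  print(proj(w,[w['pos']+Rt@np.array([.0003,y,z]) for z in (.067,.070,.073)]).round(1).tolist())
for m in ([.4912,-.2064,.1108],[.4921,-.2053,.1106]): print(Rt.T@(np.array(m)-w['pos']))
for n,u in (('c_wrist',un(292,124,320,35,3.3)),('k_wrist',un(316,402,270,120,5)),('l_wrist',un(307,463,270,130,6))):
    p,e=multi([(w,h),(load(n),u)]); print(n,p,e,Rt.T@(p-w['pos']))
E
```

```text
[[-0.262  0.948  0.18 ]
 [ 0.777  0.318 -0.543]
 [-0.572 -0.002 -0.82 ]] [ 0.48009625 -0.1683034   0.16900732]
[321.58333333 215.08333333]
[[320.6, 218.3], [320.6, 216.9], [320.6, 215.5]]
[[320.6, 218.8], [320.6, 217.4], [320.6, 216.0]]
[[320.6, 219.4], [320.6, 217.9], [320.6, 216.6]]
[ 0.00075822 -0.00144166  0.07042786]
[ 0.0014917  -0.00023812  0.07015677]
c_wrist [ 0.48943701 -0.20497389  0.11291304] [[0.2, 0.4], [-0.1, -0.3]] [ 0.00112076 -0.00266494  0.06760314]
k_wrist [ 0.49290411 -0.20843319  0.10688948] [[-0.1, -0.1], [0.1, 0.1]] [ 0.00096702 -0.00046278  0.07504611]
l_wrist [ 0.50064957 -0.21504156  0.09429234] [[-0.1, 0.0], [0.1, -0.0]] [0.00100248 0.00481067 0.09036081]
```

Tip is at the mouth, with residual offsets of about 0.6 mm in tool x and 1 mm in tool y. I'll correct those and continue.

```bash
python3 -m jog '[[[-0.001,0.0002,-0.0003,0,0,0,0],[0.0006,-0.0016,-0.0025,0,0,0,0],[0.0006,-0.0016,-0.0025,0,0,0,0],[0.0005,-0.0016,-0.0025,0,0,0,0],[0.0005,-0.0016,-0.0025,0,0,0,0],[0,0,0,0,0,0,0]]]'; python3 - <<'E'
from h import *
snap('n','wrist'); crop('n_wrist','n2',270,130,390,240,6)
E
```

```text
t: 13.28
eef_pos: [0.4843, -0.1733, 0.1615]
ee_rot: [-3.134, 0.604, 1.896]
force: [-7.6, 3.8, -5.3]
width: 0.0137
```

View pics/n2.png

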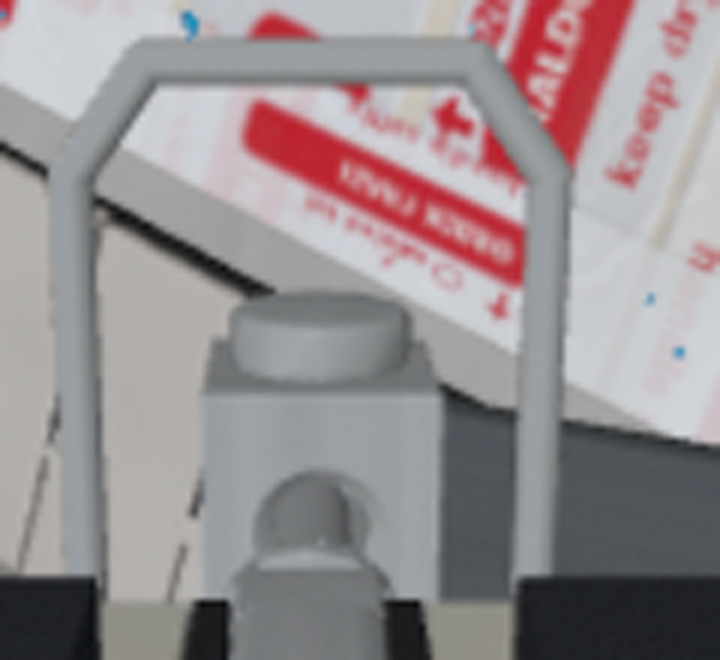

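```bash
cat >> h.py <<'E'
Rd=R.from_euler('z',18.7,degrees=True).as_matrix() # clamp y = world at 18.7deg
yb=np.array([np.cos(np.radians(18.7)),np.sin(np.radians(18.7)),0]); xc=np.array([yb[1],-yb[0],0])
a35=np.radians(35); zp=-np.sin(a35)*xc+np.array([0,0,np.cos(a35)]); xp=np.cross(yb,zp)
RT=np.c_[-xp,yb,-zp]  # tool rotation wanted
def where(M=None):
    from station import monitor
    s=monitor.get_state(); C=R.from_euler('xyz',s['ee_rot']).as_matrix(); p=s['eef_pos']
    print('t',round(s['t'],2),'pos',np.round(p,4),'F tool',np.round(C.T@s['force'],1),'w',round(s['width'],4))
    print('turn to wanted',np.round(R.from_matrix(RT@C.T).as_rotvec(),4))
    if M is not None: print('mouth in wanted frame at TCP (mm)',np.round(1000*RT.T@(np.array(M)-p),2))
    return s
E
python3 - <<'E'
from h import *
where([.4910,-.2063,.1107])
w=load('n_wrist');W=lambda x,y:un(x,y,270,130,6)
Rt=R.from_euler('xyz',w['rpy']).as_matrix()
m=load('m_wrist');Rm=R.from_euler('xyz',m['rpy']).as_matrix()
print(m['pos']+Rm@np.array([.0010,-.0012,.0704]))
print(W(317,530),proj(w,[[.4910,-.2063,.1107]]), 'axis',proj(w,[w['pos']+Rt@np.array([.0003,-.0004,z]) for z in(.05,.06)]))
E
```

```text
t 13.32 pos [ 0.4843 -0.1733  0.1615] F tool [ 8.3 -5.9  0.6] w 0.0138
turn to wanted [-0.0043 -0.0077  0.0057]
mouth in wanted frame at TCP (mm) [ 1.77 -4.26 60.82]
[ 0.49136071 -0.20612009  0.110684  ]
[322.41666667 217.91666667] [[322.09839985 217.16146185]] axis [[320.53466192 227.71204649]
 [320.54511559 222.32490014]]
```

The tip jammed slightly: the TCP is offset about +4 mm along the bar and 1.8 mm across. I'll back out, re-check the pin in the hand and re-align.

```bash
python3 -m jog '[[[-0.0009,0.0027,0.0041,0,0,0,0],[-0.0009,0.0027,0.0041,0,0,0,0],[-0.0009,0.0027,0.0041,0,0,0,0],[-0.0009,0.0027,0.0041,0,0,0,0],[-0.0009,0.0027,0.0041,0,0,0,0],[-0.0004,0.0011,0.0016,0,0,0,0],[0,0,0,0,0,0,0],[0,0,0,0,0,0,0]]]'; python3 - <<'E'
from h import *
where([.4912,-.2063,.1107])
snap('o','wrist'); crop('o_wrist','o2',270,130,390,240,6)
w=load('o_wrist');Rt=R.from_euler('xyz',w['rpy']).as_matrix()
tw=lambda p: w['pos']+Rt@np.array(p)
print('loop end pred',proj(w,[tw([0,-.056,.0325])]),'arm ends/tab', proj(w,[tw([0,0,-.0035])]),'tip',proj(w,[tw([0,0,.0805])]))
E
```

```text
t: 14.32
eef_pos: [0.4803, -0.1587, 0.1846]
ee_rot: [-3.135, 0.606, 1.896]
force: [-0.7, -0.1, -1.3]
width: 0.0139
t 14.32 pos [ 0.4803 -0.1587  0.1846] F tool [ 0.9 -0.7  1. ] w 0.0139
turn to wanted [-0.003  -0.0064  0.0046]
mouth in wanted frame at TCP (mm) [ 2.56 -4.92 88.38]
loop end pred [[319.96095816 142.51527811]] arm ends/tab [[319.82494543 269.45720608]] tip [[320.15920974 213.23133684]]
```

View pics/o2.png

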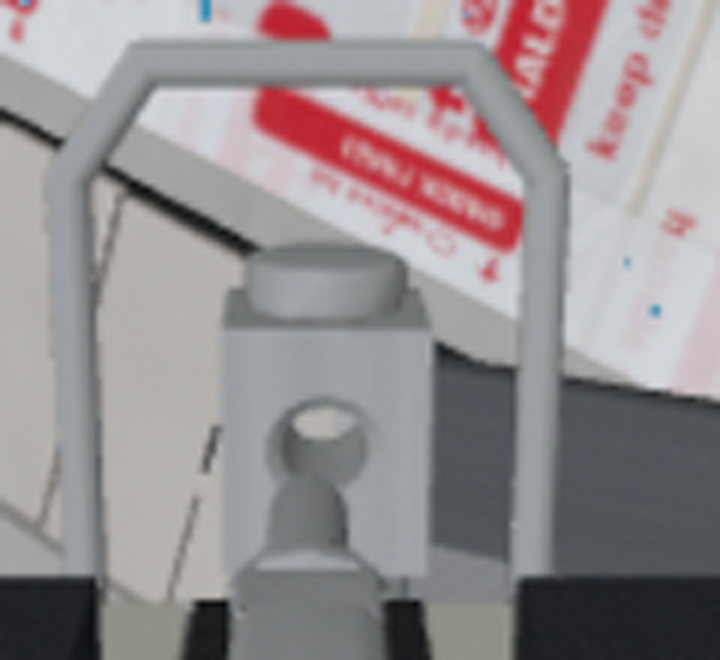

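The commanded pose itself drifts by a few mm, so I'll close the loop on the measured pose. I'll re-align laterally and straighten the roughly 1° pivot of the pin in the grip.

```bash
python3 -m jog '[[[-0.0025,0.0002,-0.0006,0.001,-0.011,0.008,0],[-0.0025,0.0002,-0.0006,0.001,-0.011,0.008,0],[0,0,0,0,0,0,0],[0,0,0,0,0,0,0]]]' 50; python3 - <<'E'
from h import *
where([.4912,-.2063,.1107])
snap('p','wrist'); crop('p_wrist','p2',270,130,390,240,6)
w=load('p_wrist');print(proj(w,[[.4912,-.2063,.1107]]))
E
```

```text
t: 14.88
eef_pos: [0.4752, -0.1584, 0.1836]
ee_rot: [3.123, 0.611, 1.897]
force: [-0.3, -0.7, -1.2]
width: 0.0135
t 14.88 pos [ 0.4752 -0.1584  0.1836] F tool [ 0.3 -0.5  1.3] w 0.0135
turn to wanted [-0.0051  0.0147 -0.011 ]
mouth in wanted frame at TCP (mm) [ 0.45 -0.18 88.69]
[[320.75529767 207.46167578]]
```

View pics/p2.png

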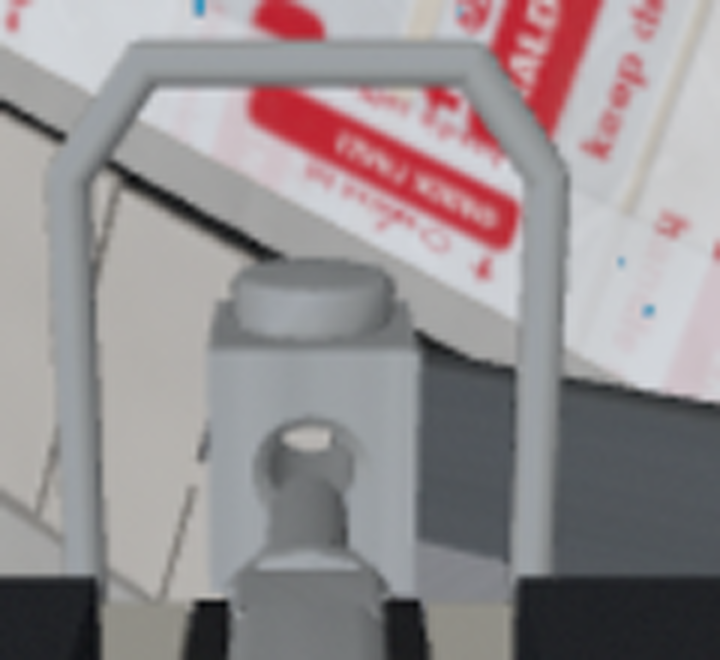

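```bash
python3 -m jog '[[[0.0006,-0.0019,-0.0029,0,0,0,0],[0.0006,-0.0019,-0.0029,0,0,0,0],[0.0006,-0.0019,-0.0029,0,0,0,0],[0.0006,-0.0019,-0.0029,0,0,0,0],[0,0,0,0,0,0,0]]]'; python3 - <<'E'
from h import *
where([.4912,-.2063,.1107])
E
```

```text
t: 15.55
eef_pos: [0.4816, -0.1651, 0.1755]
ee_rot: [3.128, 0.607, 1.897]
force: [0.5, -0.0, -0.6]
width: 0.0139
t 15.55 pos [ 0.4816 -0.1651  0.1755] F tool [0.2 0.4 0.6] w 0.0139
turn to wanted [-0.0071  0.0095 -0.0078]
mouth in wanted frame at TCP (mm) [ 2.63 -4.1  77.25]
```

```bash
python3 - <<'E'
from station import monitor
s=monitor.get_state(); print(s['q'].round(3) if hasattr(s['q'],'round') else s['q'], s['qd'])
E
```

```text
[ 0.312  0.066 -1.016  1.    -0.744 -2.397] [ 0.0062719  -0.00837086  0.00026284 -0.00352179 -0.00525454  0.0006362 ]
```

Joint 3 is at its −1.02 limit, which explains the "drift". I'll fit a small kinematic model to the recorded poses to see what tool tilt about pin x (a regrasp/pivot) frees it.

```bash
cat > kin.py <<'E'
import numpy as np
from scipy.spatial.transform import Rotation as R
from scipy.optimize import least_squares
D=[([-0.938,0.359,0.012,0,-1.224,-0.288],[.22798,-.63483,.25062],[-3.14144,-.00169,1.91552]),
([-.401286,.368065,-.148268,.00009,-1.055333,.862092],[.4952,-.4185,.1782],np.radians([179.965,-.0358,-153.595])),
([.443836,-.033336,-.885564,.7675,-.962765,-2.215296],[.4719,-.1513,.2497],[-3.138,.611,1.901]),
([.312,.066,-1.016,1.0,-.744,-2.397],[.4816,-.1651,.1755],[3.128,.607,1.897])]
def fk(q,p,s4=1,s6=1):
    d,r0,h,a,b,e,L=p
    y=lambda t:R.from_euler('y',t).as_matrix(); x=lambda t:R.from_euler('x',t).as_matrix()
    A=R.from_euler('z',q[0]).as_matrix()
    P=A@np.array([r0,d,h]); A=A@y(q[1]); P=P+A@[0,0,a]
    A=A@y(-q[2]); P=P+A@[b,0,e]
    A=A@x(s4*q[3]); A=A@y(-q[4]); 
    A=A@x(s6*q[5]); P=P+A@[L,0,0]
    # tool z = forearm x ; 
    T=np.c_[A@[0,0,0] ,A@[0,0,0],A@[1,0,0]]
    return P,A
if __name__=='__main__':
    for s4 in(1,-1):
        for i,(q,p,r) in enumerate(D):
            Rm=R.from_euler('xyz',r).as_matrix(); 
            P,A=fk(q,[0]*7,s4); print(s4,i,np.round(A[:,0],3),Rm[:,2].round(3), np.round(A.T@Rm,2).tolist())
    f=lambda p:np.hstack([fk(q,p,S)[0]-P for q,P,_ in D])
    for S in(1,-1):
        s=least_squares(f,[.0,.1,.3,.4,.4,0,.3]); print(S,s.x.round(4),np.abs(s.fun).max())
E
python3 kin.py
```

```text
1 0 [-0.  0. -1.] [-0.001  0.002 -1.   ] [[-0.0, 0.0, 1.0], [0.54, 0.84, 0.0], [-0.84, 0.54, -0.0]]
1 1 [-0.001  0.    -1.   ] [-0.001  0.    -1.   ] [[-0.0, 0.0, 1.0], [-0.99, -0.15, -0.0], [0.15, -0.99, 0.0]]
1 2 [-0.307  0.485 -0.819] [ 0.183 -0.544 -0.819] [[0.93, -0.13, 0.35], [-0.19, -0.97, 0.13], [0.32, -0.19, -0.93]]
1 3 [-0.154  0.549 -0.821] [ 0.196 -0.536 -0.821] [[0.94, 0.03, 0.35], [0.04, -1.0, -0.02], [0.35, 0.04, -0.94]]
-1 0 [-0.  0. -1.] [-0.001  0.002 -1.   ] [[-0.0, 0.0, 1.0], [0.54, 0.84, 0.0], [-0.84, 0.54, -0.0]]
-1 1 [-0.001  0.    -1.   ] [-0.001  0.    -1.   ] [[0.0, -0.0, 1.0], [-0.99, -0.15, 0.0], [0.15, -0.99, -0.0]]
-1 2 [ 0.183 -0.544 -0.819] [ 0.183 -0.544 -0.819] [[-0.0, 0.0, 1.0], [-0.96, -0.28, -0.0], [0.28, -0.96, 0.0]]
-1 3 [ 0.196 -0.535 -0.821] [ 0.196 -0.536 -0.821] [[0.0, 0.0, 1.0], [-1.0, 0.08, 0.0], [-0.08, -1.0, 0.0]]
1 [-0.195   0.3148 -0.6744  0.7315  0.0554  0.0237 -0.2172] 0.04132321095568606
-1 [-0.1896  0.2351 -0.023   0.5671  0.2012  0.0376  0.2362] 0.02614398353320932
```

```bash
cat > kin2.py <<'E'
from kin import *
def fk2(q,p):
    d1,r0,h,a,b,e,L,d2,e2,d3=p
    y=lambda t:R.from_euler('y',t).as_matrix(); x=lambda t:R.from_euler('x',t).as_matrix()
    A=R.from_euler('z',q[0]).as_matrix()
    P=A@np.array([r0,d1,h]); A=A@y(q[1]); P=P+A@[0,0,a]
    A=A@y(-q[2]); P=P+A@[b,0,e]
    A=A@x(-q[3]); P=P+A@[0,d2,e2]; A=A@y(-q[4]); P=P+A@[L,0,d3]
    return P,A@x(-q[5])
if __name__=='__main__':
    base=np.array([-.19,.1,.3,.4,.4,0,.3,0,0,0])
    for name,idx in (('shoulder',[0,1,2,3,4,5,6]),('wrist',[1,2,3,4,5,6,7]),('wrist no r0',[2,3,4,5,6,7]),('wrist+d3',[2,3,4,5,6,7,9]),('wrist no e',[2,3,4,6,7]),('both',[0,2,3,4,5,6,7])):
        best=None
        for k in range(30):
            x0=base.copy(); x0[idx]+=np.random.default_rng(k).normal(0,.15,len(idx))
            m=np.zeros(10); m[idx]=1; 
            def f(v): x=np.zeros(10); x[idx]=v; return np.hstack([fk2(q,x)[0]-P for q,P,_ in D])
            s=least_squares(f,x0[idx])
            if best is None or s.cost<best.cost: best=s
        print(name,dict(zip(np.array('d1 r0 h a b e L d2 e2 d3'.split())[idx],best.x.round(4))),np.abs(best.fun).max())
E
python3 kin2.py
```

```text
shoulder {np.str_('d1'): np.float64(-0.1896), np.str_('r0'): np.float64(0.2351), np.str_('h'): np.float64(-0.023), np.str_('a'): np.float64(0.5671), np.str_('b'): np.float64(0.2012), np.str_('e'): np.float64(0.0376), np.str_('L'): np.float64(0.2362)} 0.026143983580220215
wrist {np.str_('r0'): np.float64(0.0006), np.str_('h'): np.float64(0.1984), np.str_('a'): np.float64(0.6015), np.str_('b'): np.float64(0.4627), np.str_('e'): np.float64(0.0), np.str_('L'): np.float64(0.3533), np.str_('d2'): np.float64(-0.1917)} 0.00029437610727414687
wrist no r0 {np.str_('h'): np.float64(0.1972), np.str_('a'): np.float64(0.6024), np.str_('b'): np.float64(0.4627), np.str_('e'): np.float64(0.0006), np.str_('L'): np.float64(0.3533), np.str_('d2'): np.float64(-0.1917)} 0.00037963655164502397
wrist+d3 {np.str_('h'): np.float64(0.1992), np.str_('a'): np.float64(0.6014), np.str_('b'): np.float64(0.4621), np.str_('e'): np.float64(0.0001), np.str_('L'): np.float64(0.3543), np.str_('d2'): np.float64(-0.1917), np.str_('d3'): np.float64(0.0011)} 0.00025941639155058205
wrist no e {np.str_('h'): np.float64(0.1986), np.str_('a'): np.float64(0.6016), np.str_('b'): np.float64(0.4633), np.str_('L'): np.float64(0.3532), np.str_('d2'): np.float64(-0.1918)} 0.00043766859853727746
both {np.str_('d1'): np.float64(0.0001), np.str_('h'): np.float64(0.1976), np.str_('a'): np.float64(0.6022), np.str_('b'): np.float64(0.4629), np.str_('e'): np.float64(0.0004), np.str_('L'): np.float64(0.3534), np.str_('d2'): np.float64(-0.1918)} 0.0003636381356111884
```

The model fits to 0.4 mm. Next: IK for the home pose over branches, flips and tilt β about pin x.

```bash
cat > ik.py <<'E'
from kin2 import *
import h
p=np.zeros(10); p[[2,3,4,6,7]]=[.1986,.6016,.4633,.3532,-.1918]
lo=np.array([-3.07,-1.43,-1.02,-3.03,-3.05,-3.03]);hi=np.array([3.07,2.12,1.25,1.67,0,3.03])
C=fk2(D[2][0],p)[1].T@R.from_euler('xyz',D[2][2]).as_matrix(); U,_,V=np.linalg.svd(C); C=U@V
def err(q,P,T):
    a,A=fk2(q,p); return np.hstack([(a-P)*5,R.from_matrix(A@C@T.T).as_rotvec()])
def ik(P,T,n=40,seed=0,near=None):
    out=[]; g=np.random.default_rng(seed)
    for k in range(n):
        x0=g.uniform(lo,hi)
        if k==0 and near is not None: x0=np.clip(near,lo+1e-6,hi-1e-6)
        s=least_squares(err,x0,args=(P,T),bounds=(lo,hi),max_nfev=60)
        if s.cost<1e-7 and not any(np.abs(s.x-o).max()<.02 for o in out): out.append(s.x)
    return out
M=np.array([.4912,-.2063,.1107])
def tool(beta,dist,flip=False,gz=.0345):
    T=h.RT.copy()
    if flip: T=T@np.diag([-1,-1,1])
    # beta>0: wrist leans to +y of the bar (away from robot)
    B=R.from_rotvec(-beta*h.xp).as_matrix(); T=B@T
    g=M+(dist+gz)*h.zp
    return g-.006*T[:,2],T
if __name__=='__main__':
    for flip in(False,True):
        for bd in (-30,-15,0,10,20,30,40):
            for d in (.06,0):
                P,T=tool(np.radians(bd),d,flip)
                print(flip,bd,d,'toolz',T[:,2].round(2),[o.round(2).tolist() for o in ik(P,T)])
E
python3 ik.py
```

```text
False -30 0.06 toolz [ 0.63 -0.31 -0.71] []
False -30 0 toolz [ 0.63 -0.31 -0.71] []
False -15 0.06 toolz [ 0.42 -0.44 -0.79] []
False -15 0 toolz [ 0.42 -0.44 -0.79] []
False 0 0.06 toolz [ 0.18 -0.54 -0.82] [[0.4, 0.04, -0.98, 0.89, -0.83, -2.36]]
False 0 0 toolz [ 0.18 -0.54 -0.82] []
False 10 0.06 toolz [ 0.02 -0.59 -0.81] [[0.44, 0.15, -0.83, 0.7, -1.0, -2.25]]
False 10 0 toolz [ 0.02 -0.59 -0.81] [[0.32, 0.22, -0.9, 0.85, -0.86, -2.32]]
False 20 0.06 toolz [-0.15 -0.62 -0.77] [[0.44, 0.26, -0.69, 0.57, -1.17, -2.17]]
False 20 0 toolz [-0.15 -0.62 -0.77] [[0.35, 0.33, -0.75, 0.67, -1.03, -2.21]]
False 30 0.06 toolz [-0.31 -0.63 -0.71] [[0.41, 0.37, -0.56, 0.48, -1.33, -2.11]]
False 30 0 toolz [-0.31 -0.63 -0.71] [[0.34, 0.44, -0.6, 0.55, -1.21, -2.14]]
False 40 0.06 toolz [-0.47 -0.62 -0.63] [[0.38, 0.48, -0.44, 0.42, -1.48, -2.08]]
False 40 0 toolz [-0.47 -0.62 -0.63] [[0.32, 0.55, -0.47, 0.47, -1.37, -2.09]]
True -30 0.06 toolz [ 0.63 -0.31 -0.71] []
True -30 0 toolz [ 0.63 -0.31 -0.71] []
True -15 0.06 toolz [ 0.42 -0.44 -0.79] []
True -15 0 toolz [ 0.42 -0.44 -0.79] []
True 0 0.06 toolz [ 0.18 -0.54 -0.82] [[0.4, 0.04, -0.98, 0.89, -0.83, 0.79]]
True 0 0 toolz [ 0.18 -0.54 -0.82] []
True 10 0.06 toolz [ 0.02 -0.59 -0.81] [[0.44, 0.15, -0.83, 0.7, -1.0, 0.9]]
True 10 0 toolz [ 0.02 -0.59 -0.81] [[0.32, 0.22, -0.9, 0.85, -0.86, 0.82]]
True 20 0.06 toolz [-0.15 -0.62 -0.77] [[0.44, 0.26, -0.69, 0.57, -1.17, 0.97]]
True 20 0 toolz [-0.15 -0.62 -0.77] [[0.35, 0.33, -0.75, 0.67, -1.03, 0.93]]
True 30 0.06 toolz [-0.31 -0.63 -0.71] [[0.41, 0.37, -0.56, 0.48, -1.33, 1.03]]
True 30 0 toolz [-0.31 -0.63 -0.71] [[0.34, 0.44, -0.6, 0.55, -1.21, 1.0]]
True 40 0.06 toolz [-0.47 -0.62 -0.63] [[0.38, 0.48, -0.44, 0.42, -1.48, 1.07]]
True 40 0 toolz [-0.47 -0.62 -0.63] [[0.32, 0.55, -0.47, 0.47, -1.37, 1.05]]
```

The home pose is unreachable at β=0 but fine with the tool leaned about 13° away from the robot. I'll return the pin to the rest, regrasp it leaned, and come back.

```bash
python3 -m jog '[[[-0.0018,0.0054,0.0082,0,0,0,0],[-0.0018,0.0054,0.0082,0,0,0,0],[-0.0018,0.0054,0.0082,0,0,0,0],[0,0,0.015,0.0964,0.0327,0,0],[0,0,0.015,0.0964,0.0327,0,0],[0,-0.01,0.01,0.0964,0.0327,0,0],[0,-0.02,0.005,0.0964,0.0327,0,0],[0,-0.02,0,0.0964,0.0327,0,0],[0,-0.02,0,0.0964,0.0327,0,0],[0,-0.02,0,0,0,0.14,0],[0,-0.02,0,0,0,0.14,0],[0,-0.02,0,0,0,0.14,0],[0,-0.02,0,0,0,0.14,0],[0,-0.02,0,0,0,0.14,0],[0,-0.02,0,0,0,0.14,0],[0,-0.02,0,0,0,0.14,0],[0,-0.02,0,0,0,0.14,0],[0,0,0,0,0,0.14,0],[0,0,0,0,0,0.14,0],[0,0,0,0,0,0.14,0]]]'; python3 - <<'E'
from h import *
s=where(); print(s['q'].round(2),np.degrees(s['ee_rot']).round(1))
E
```

```text
t: 18.05
eef_pos: [0.4761, -0.3781, 0.2451]
ee_rot: [3.126, -0.004, -2.841]
force: [0.3, 0.0, -1.5]
width: 0.014
t 18.05 pos [ 0.4761 -0.3781  0.2451] F tool [-0.3 -0.1  1.5] w 0.014
turn to wanted [-0.3232 -0.5975 -1.4965]
[-0.36  0.26 -0.14 -0.01 -1.18  0.66] [ 179.1   -0.2 -162.8]
```

```bash
python3 -m jog '[[[0.01,-0.0185,-0.015,0,0,0.082,0],[0.0103,-0.0188,-0.02,0,0,0.082,0],[0,0,-0.02,0,0,0,0],[0,0,-0.02,0,0,0,0],[0,0,-0.015,0,0,0,0],[0,0,0,0,0,0,0],[0,0,0,0,0,0,0]]]'; python3 - <<'E'
from h import *
s=where(); print(s['ee_rot'])
snap('q','wrist'); crop('q_wrist','q2',250,120,390,260,5)
snap('q','scene'); crop('q_scene','q3',300,170,390,250,8)
w=load('q_wrist'); print(proj(w,[[.4964,-.4154,.05]]))
Rt=R.from_euler('xyz',w['rpy']).as_matrix()
print(proj(w,[w['pos']+Rt@np.array([.0003,-.0004-.0014,.0805])]))
E
```

```text
t: 18.92
eef_pos: [0.497, -0.4161, 0.1562]
ee_rot: [3.128, -0.003, -2.682]
force: [1.2, 0.2, -1.5]
width: 0.0137
t 18.93 pos [ 0.497  -0.4161  0.1562] F tool [-1.1 -0.3  1.5] w 0.0137
turn to wanted [-0.2783 -0.6351 -1.6489]
[ 3.12838904 -0.00319112 -2.6815247 ]
[[320.81253465 201.86158046]]
[[321.37056114 210.0197218 ]]
```

View pics/q2.png

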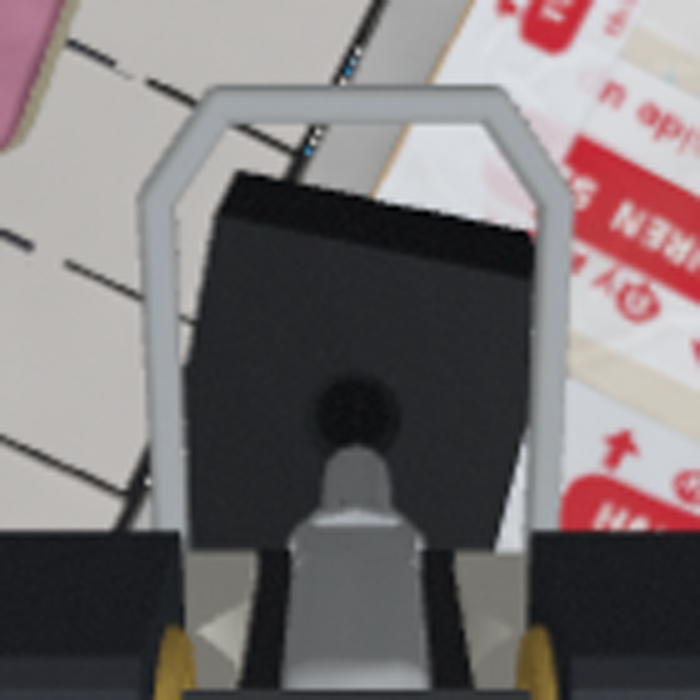

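View pics/q3.png

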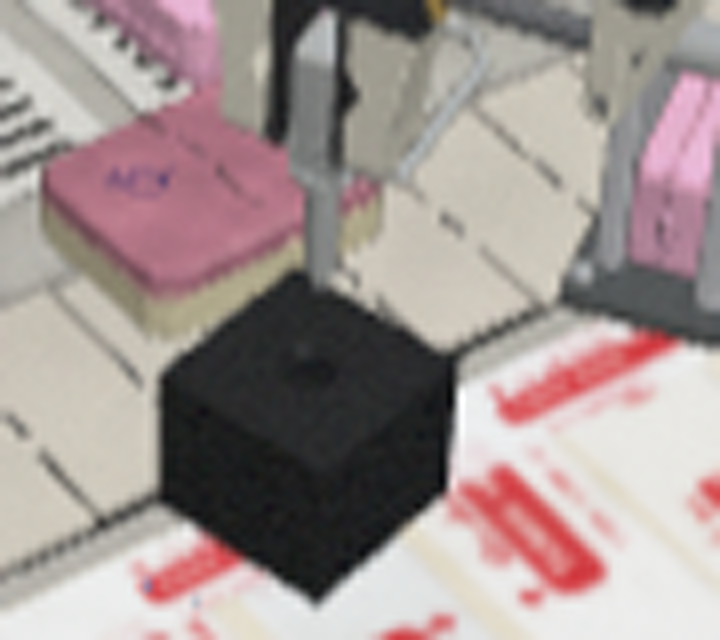

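Hole in the rest is at the predicted pixel (321,202). Lowering the pin.

```bash
python3 -m jog '[[[-0.0005,0.0005,-0.01,0,0,0,0],[0,0,-0.01,0,0,0,0],[0,0,-0.01,0,0,0,0],[0,0,-0.008,0,0,0,0],[0,0,0,0,0,0,0]]]'; python3 -m jog '[[[0,0,-0.008,0,0,0,0],[0,0,-0.008,0,0,0,0],[0,0,-0.006,0,0,0,0],[0,0,-0.003,0,0,0,0],[0,0,0,0,0,0,0]]]'
```

```text
t: 19.65
eef_pos: [0.4956, -0.4152, 0.1162]
ee_rot: [3.126, -0.005, -2.682]
force: [0.3, 0.2, -1.5]
width: 0.0133
t: 20.27
eef_pos: [0.496, -0.4154, 0.0921]
ee_rot: [3.127, -0.004, -2.682]
force: [-0.1, 0.2, -0.9]
width: 0.0137
```

```bash
python3 -m jog '[[[0,0,0,0,0,0,0.4],[0,0,0,0,0,0,0.4],[0,0,0,0,0,0,0.4],[0,0.0006,-0.001,-0.107,-0.054,0,0.4],[-0.0002,0.0006,-0.0008,-0.107,-0.054,0,0.4],[0,0,0,0,0,0,0.4]]]'; python3 - <<'E'
from h import *
s=where(); T=R.from_euler('xyz',s['ee_rot']).as_matrix(); print(T.round(3), np.degrees(np.arctan2(T[1,0],T[0,0])))
yp=np.array([-.448,.894,0]); print('beta',np.degrees(np.arcsin(-T[:,2]@yp)))
print('grasp',s['eef_pos']+.006*T[:,2])
snap('r','wrist'); crop('r_wrist','r2',230,120,410,300,3.5)
E
```

```text
t: 21.02
eef_pos: [0.4921, -0.4119, 0.089]
ee_rot: [-2.918, -0.005, -2.68]
force: [-0.0, -0.4, 0.7]
width: 0.035
t 21.02 pos [ 0.4921 -0.4119  0.089 ] F tool [ 0.2 -0.5 -0.6] w 0.035
turn to wanted [-0.0379 -0.7254 -1.5718]
[[-0.896 -0.435  0.094]
 [-0.445  0.873 -0.201]
 [ 0.005 -0.221 -0.975]] -153.5781082610139
beta 12.795054090868003
grasp [ 0.4926424  -0.41312604  0.08318315]
```

View pics/r2.png

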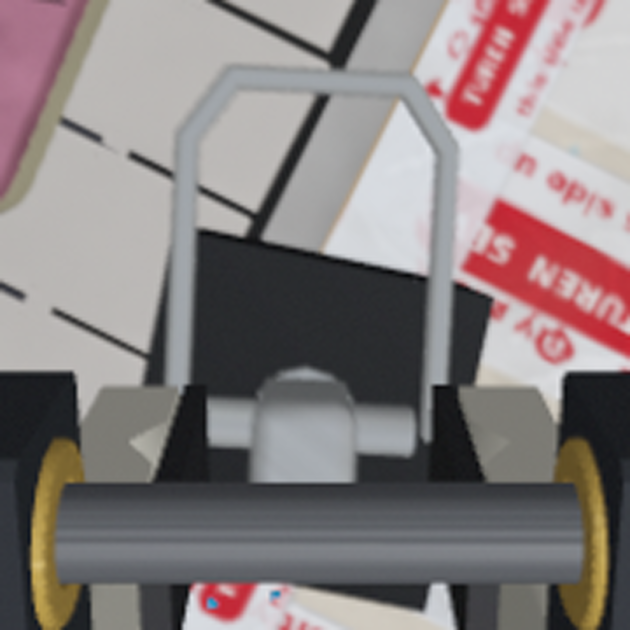

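The pin is seated in the rest, turned about 3°; the tab flats will square it in the pads. I'll centre the grasp, then close.

```bash
python3 -m jog '[[[0.0036,-0.0023,0.001,0,0,0,0.4],[0,0,0,0,0,0,0.4],[0,0,0,0,0,0,0],[0,0,0,0,0,0,0],[0,0,0,0,0,0,0],[0,0,0,0,0,0,0]]]' 50; python3 - <<'E'
from h import *
s=where(); T=R.from_euler('xyz',s['ee_rot']).as_matrix()
print('grasp',s['eef_pos']+.006*T[:,2], s['ee_rot'])
snap('s','wrist'); crop('s_wrist','s2',230,120,410,300,3.5)
E
```

```text
t: 21.82
eef_pos: [0.4993, -0.4165, 0.0915]
ee_rot: [-2.916, -0.002, -2.683]
force: [0.2, -0.7, 0.0]
width: 0.0136
t 21.82 pos [ 0.4993 -0.4165  0.0915] F tool [ 0.1 -0.7  0.1] w 0.0136
turn to wanted [-0.0353 -0.7224 -1.5693]
grasp [ 0.49989796 -0.41773628  0.08560599] [-2.91611841e+00 -1.80258043e-03 -2.68262681e+00]
```

View pics/s2.png

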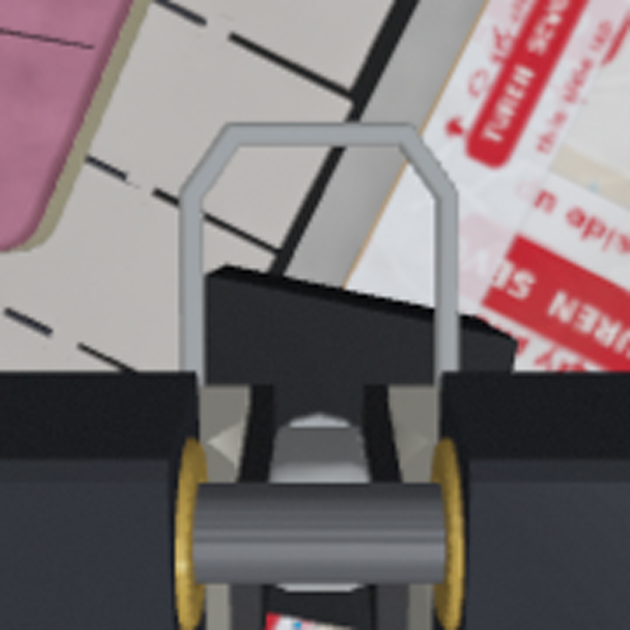

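```bash
python3 -m jog '[[[0,0,0,0,0,0,0],[0,0,0,0,0,0,0]]]' 50; python3 - <<'E'
from h import *
s=where(); T=R.from_euler('xyz',s['ee_rot']).as_matrix()
o=np.array([.4964,-.4154,.05]); 
print('pin origin in tool',T.T@(o-s['eef_pos']),'rot pin in tool')
yp=np.array([np.cos(np.radians(116.6)),np.sin(np.radians(116.6)),0]); 
b=np.arcsin(-T[:,2]@yp);print('beta deg',np.degrees(b),'tool x az',np.degrees(np.arctan2(T[1,0],T[0,0])))
w=load('s_wrist'); f=load('s_wrist')
zp=np.array([0,0,1.]); yp2=np.array([T[1,0]*1,-T[0,0],0]); 
yy=np.cross(zp,-T[:,0]); 
print('pred loop end',proj(w,[o+.008*zp-.056*yy]),'seen',un(320,134,230,120,3.5))
E
```

```text
t: 22.12
eef_pos: [0.4993, -0.4165, 0.0915]
ee_rot: [-2.916, -0.002, -2.683]
force: [-0.9, -0.3, -0.5]
width: 0.0132
t 22.12 pos [ 0.4993 -0.4165  0.0915] F tool [1.  0.2 0.4] w 0.0132
turn to wanted [-0.0352 -0.7223 -1.5693]
pin origin in tool [0.00210331 0.01146503 0.03991838] rot pin in tool
beta deg 12.91863788359647 tool x az -153.7009055538183
pred loop end [[324.58087021 158.7243424 ]] seen [321.07142857 157.92857143]
```

```bash
cat >> h.py <<'E'
BETA=np.radians(12.92); OT=np.array([.0002,.0115,.0399])
RT2=R.from_rotvec(-BETA*xp).as_matrix()@RT
MOUTH=np.array([.4912,-.2063,.1107])
def target(dist): return MOUTH+dist*zp-RT2@OT
def todo(dist):
    from station import monitor
    s=monitor.get_state(); C=R.from_euler('xyz',s['ee_rot']).as_matrix(); p=np.array(s['eef_pos'])
    rv=R.from_matrix(RT2@C.T).as_rotvec()
    o=p+C@OT; e=np.c_[xp,yb,zp].T@(o-MOUTH)*1000
    print('t',round(s['t'],2),'pos',p.round(4),'q3',round(s['q'][2],3),'F pinframe',(np.c_[xp,yb,zp].T@s['force']).round(1),'w',round(s['width'],4))
    print('pin origin rel mouth, pin axes mm',e.round(2),'| shift',(target(dist)-p).round(4),'turn',rv.round(4))
E
python3 - <<'E'
from h import *
import ik
for d in (.07,0): print(d,target(d),[o.round(2) for o in ik.ik(target(d),RT2,n=20)])
todo(.07)
E
python3 -m jog '[[[0,0,0.01,0,0,0,0],[0,0,0.02,0,0,0,0],[0,0,0.02,0,0,0,0],[0,0,0.025,0,0,0,0],[0,0,0.025,0,0,0,0],[-0.002,0.022,0.005,0,0,-0.142,0],[-0.002,0.022,0.005,0,0,-0.142,0],[-0.002,0.022,0.005,0,0,-0.142,0],[-0.002,0.022,0.005,0,0,-0.142,0],[-0.002,0.022,0.005,0,0,-0.142,0],[-0.002,0.022,0.005,0,0,-0.142,0],[-0.002,0.022,0.005,0,0,-0.142,0],[-0.002,0.022,0.005,0,0,-0.142,0],[-0.002,0.022,0.005,0,0,-0.142,0],[-0.002,0.022,0.005,0,0,-0.142,0],[-0.002,0.022,0.005,0,0,-0.142,0],[-0.002,0.022,0.005,0,0,-0.142,0],[0,0,0,0,0,0,0]]]'; python3 -c "
from h import *
todo(.07)"
```

```text
0.07 [ 0.46858842 -0.14663205  0.20211834] [array([ 0.46,  0.16, -0.79,  0.64, -1.08, -2.21])]
0 [ 0.48146114 -0.18466288  0.1447777 ] [array([ 0.33,  0.25, -0.86,  0.78, -0.91, -2.29])]
t 22.12 pos [ 0.4993 -0.4165  0.0915] q3 -0.535 F pinframe [-0.2 -1.  -0.4] w 0.0132
pin origin rel mouth, pin axes mm [ 128.56  -60.23 -164.11] | shift [-0.0308  0.2698  0.1107] turn [-0.2645 -0.6385 -1.6442]
t: 24.38
eef_pos: [0.4761, -0.1516, 0.2526]
ee_rot: [-2.918, -0.002, 1.898]
force: [-0.6, -0.8, -1.7]
width: 0.0136
t 24.38 pos [ 0.4761 -0.1516  0.2526] q3 -0.265 F pinframe [-0.5 -0.8 -1.7] w 0.0136
pin origin rel mouth, pin axes mm [ 11.     5.56 114.95] | shift [-0.0075  0.005  -0.0505] turn [-0.581  -0.1947 -0.0012]
```

```bash
python3 -m jog '[[[-0.0012,0.0008,-0.006,-0.0968,-0.0325,0,0],[-0.0012,0.0008,-0.006,-0.0968,-0.0325,0,0],[-0.0012,0.0008,-0.006,-0.0968,-0.0325,0,0],[-0.0012,0.0008,-0.006,-0.0968,-0.0325,0,0],[-0.0012,0.0008,-0.006,-0.0968,-0.0325,0,0],[-0.0012,0.0008,-0.006,-0.0968,-0.0325,0,0],[0,0,0,0,0,0,0],[0,0,0,0,0,0,0]]]'; python3 - <<'E'
from h import *
todo(.055)
snap('u','wrist'); crop('u_wrist','u2',270,100,390,240,5)
w=load('u_wrist'); C=R.from_euler('xyz',w['rpy']).as_matrix()
B=R.from_rotvec(BETA*np.array([-1,0,0.])).as_matrix()
print('mouth px',proj(w,[MOUTH]))
# pin axes in tool: tool=RT2 when pin=[xp,yb,zp]
Q=RT2.T@np.c_[xp,yb,zp]
o=w['pos']+C@OT
P=lambda v:proj(w,[o+C@Q@np.array(v)])[0].round(1)
print('loop end',P([0,-.056,.008]),'tip',P([0,0,-.04]),'arms',P([.021,-.03,.008]),P([-.021,-.03,.008]))
E
```

```text
t: 25.38
eef_pos: [0.4686, -0.1476, 0.2159]
ee_rot: [-2.915, 0.609, 1.898]
force: [0.3, 0.3, -1.0]
width: 0.0138
t 25.38 pos [ 0.4686 -0.1476  0.2159] q3 -0.765 F pinframe [-0.8  0.4 -0.7] w 0.0138
pin origin rel mouth, pin axes mm [ 8.61 -0.31 80.78] | shift [ 0.0027 -0.0072 -0.0261] turn [-0.0015 -0.0017 -0.0001]
mouth px [[330.0693961  232.08443897]]
loop end [320.4 160.2] tip [320.4 240.1] arms [284.7 204.5] [356.  204.6]
```

View pics/u2.png

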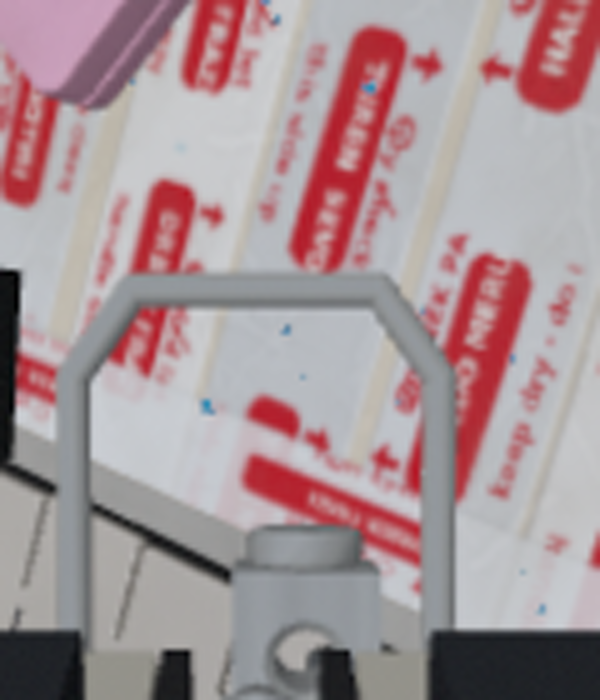

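Loop and hole are both shifted by the same ~2 px from prediction, so their relative alignment holds. Moving to 15 mm above the hole.

```bash
python3 -m jog '[[[0.0009,-0.0024,-0.0087,0,0,0,0],[0.0009,-0.0024,-0.0087,0,0,0,0],[0.0009,-0.0024,-0.0087,0,0,0,0],[0,0,0,0,0,0,0],[0,0,0,0,0,0,0]]]'; python3 - <<'E'
from h import *
todo(.043)
snap('v','wrist'); crop('v_wrist','v2',270,140,390,260,6)
snap('v','scene'); crop('v_scene','v3',190,170,290,260,7)
w=load('v_wrist'); C=R.from_euler('xyz',w['rpy']).as_matrix()
print('mouth px',proj(w,[MOUTH]))
Q=RT2.T@np.c_[xp,yb,zp]
o=w['pos']+C@OT
P=lambda v:proj(w,[o+C@Q@np.array(v)])[0].round(1)
print('loop end',P([0,-.056,.008]),'tip',P([0,0,-.04]))
print('scene tip',proj(load('v_scene'),[o+C@Q@np.array([0,0,-.04])]),'mouth',proj(load('v_scene'),[MOUTH]))
E
```

```text
t: 26.05
eef_pos: [0.471, -0.155, 0.1894]
ee_rot: [-2.914, 0.611, 1.897]
force: [0.2, -0.7, -1.2]
width: 0.0138
t 26.05 pos [ 0.471  -0.155   0.1894] q3 -0.803 F pinframe [-0.1 -0.1 -1.4] w 0.0138
pin origin rel mouth, pin axes mm [-0.15 -0.48 54.63] | shift [ 0.0026 -0.0063 -0.0094] turn [ 0.0007 -0.0014  0.001 ]
mouth px [[320.29997068 237.48889127]]
loop end [320.4 160.2] tip [320.5 240.1]
scene tip [[242.45030312 237.30518018]] mouth [[246.36303973 238.95355035]]
```

View pics/v2.png

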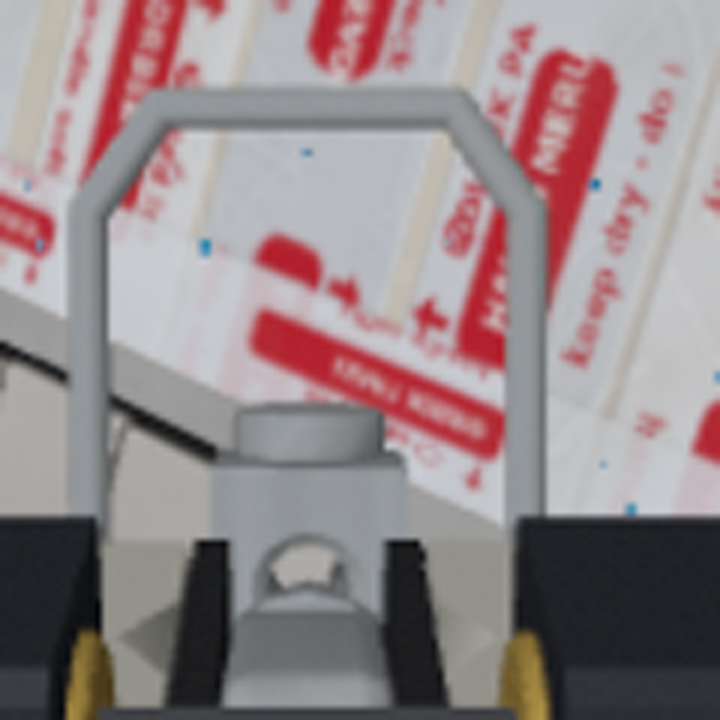

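View pics/v3.png

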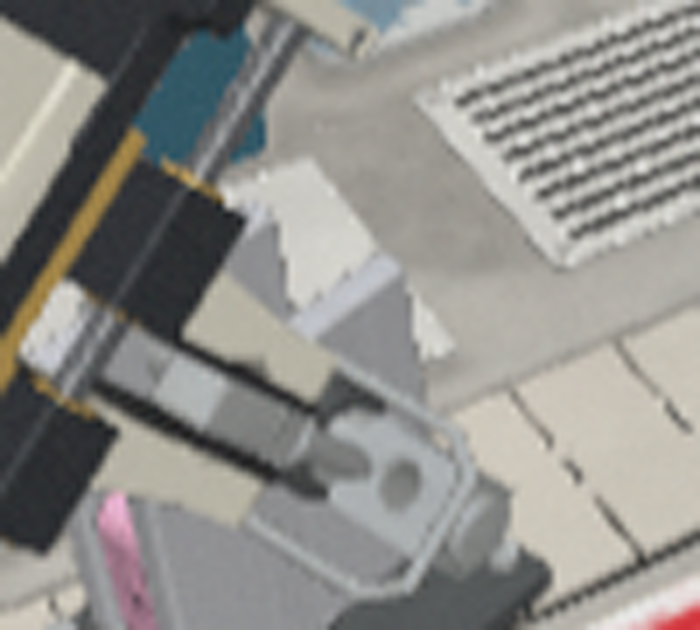

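Aligned in both views. Advancing in stages with measured corrections.

```bash
python3 -m jog '[[[0.0009,-0.0021,-0.0031,0,0,0,0],[0.0009,-0.0021,-0.0031,0,0,0,0],[0.0008,-0.0021,-0.0032,0,0,0,0],[0.0007,-0.0022,-0.0033,0,0,0,0],[0.0007,-0.0022,-0.0033,0,0,0,0],[0,0,0,0,0,0,0],[0,0,0,0,0,0,0]]]'; python3 -c "
from h import *
todo(.025)"
```

```text
t: 27.02
eef_pos: [0.475, -0.1656, 0.1735]
ee_rot: [-2.915, 0.611, 1.897]
force: [-0.3, 0.2, -1.2]
width: 0.0135
t 27.02 pos [ 0.475  -0.1656  0.1735] q3 -0.825 F pinframe [-0.9 -0.2 -0.8] w 0.0135
pin origin rel mouth, pin axes mm [ 3.000e-02 -1.100e-01  3.505e+01] | shift [ 0.0019 -0.0054 -0.0082] turn [ 0.0006 -0.0011  0.001 ]
```

```bash
python3 -m jog '[[[0.0006,-0.0018,-0.0027,0,0,0,0],[0.0006,-0.0018,-0.0027,0,0,0,0],[0.0006,-0.0018,-0.0027,0,0,0,0],[0,0,0,0,0,0,0]]]'; python3 -c "
from h import *
todo(.015)
snap('w','scene'); crop('w_scene','w3',190,170,290,260,7)"
```

```text
t: 27.52
eef_pos: [0.4765, -0.1713, 0.1651]
ee_rot: [-2.914, 0.611, 1.897]
force: [0.7, 0.6, -2.0]
width: 0.0137
t 27.52 pos [ 0.4765 -0.1713  0.1651] q3 -0.836 F pinframe [-1.5  0.9 -1.5] w 0.0137
pin origin rel mouth, pin axes mm [-2.000e-02 -4.600e-01  2.482e+01] | shift [ 0.0022 -0.0052 -0.008 ] turn [ 0.0008 -0.0017  0.0012]
```

View pics/w3.png

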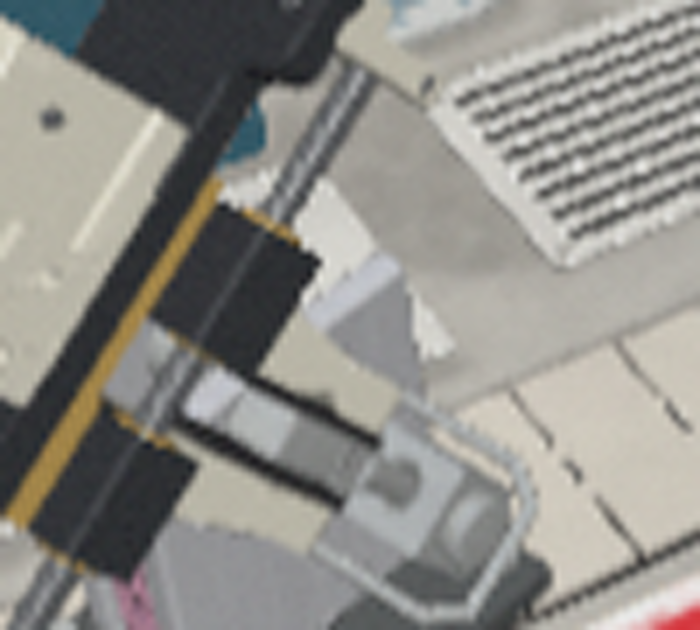

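The pin is entering the hole with almost no force. Continuing.

```bash
python3 -m jog '[[[0.0008,-0.0017,-0.0026,0,0,0,0],[0.0007,-0.0018,-0.0027,0,0,0,0],[0.0007,-0.0017,-0.0027,0,0,0,0],[0,0,0,0,0,0,0]]]'; python3 -c "
from h import *
todo(.005)"
```

```text
t: 28.08
eef_pos: [0.4788, -0.1764, 0.1571]
ee_rot: [-2.914, 0.611, 1.897]
force: [-0.2, -1.0, -0.6]
width: 0.0135
t 28.07 pos [ 0.4788 -0.1764  0.1571] q3 -0.846 F pinframe [ 0.4 -0.5 -1. ] w 0.0135
pin origin rel mouth, pin axes mm [1.000e-02 3.000e-02 1.507e+01] | shift [ 0.0017 -0.0055 -0.0083] turn [ 0.0007 -0.0016  0.0012]
```

```bash
python3 -m jog '[[[0.0006,-0.0018,-0.0028,0,0,0,0],[0.0006,-0.0018,-0.0028,0,0,0,0],[0.0006,-0.0018,-0.0028,0,0,0,0],[0,0,0,0,0,0,0]]]'; python3 -c "
from h import *
todo(.0)"
```

```text
t: 28.58
eef_pos: [0.4806, -0.1818, 0.1487]
ee_rot: [-2.914, 0.611, 1.897]
force: [-0.7, 0.4, -1.4]
width: 0.0138
t 28.57 pos [ 0.4806 -0.1818  0.1487] q3 -0.856 F pinframe [-1.3 -0.5 -0.8] w 0.0138
pin origin rel mouth, pin axes mm [-0.17 -0.04  4.91] | shift [ 0.0009 -0.0028 -0.0039] turn [ 0.0007 -0.0017  0.0012]
```

```bash
python3 -m jog '[[[0.0004,-0.0011,-0.0016,0,0,0,0],[0.0004,-0.0011,-0.0016,0,0,0,0],[0,0,0,0,0,0,0]]]'; python3 -c "
from h import *
todo(.0)"; python3 -m jog '[[[0.0004,-0.0011,-0.0016,0,0,0,0],[0,0,0,0,0,0,0]]]'; python3 -c "
from h import *
todo(.0)
snap('x','wrist'); crop('x_wrist','x2',270,140,390,260,6)
snap('x','scene'); crop('x_scene','x3',190,170,290,260,7)"
```

```text
t: 28.95
eef_pos: [0.4815, -0.1839, 0.1457]
ee_rot: [-2.914, 0.611, 1.897]
force: [0.1, -0.6, -1.5]
width: 0.0135
t 28.95 pos [ 0.4815 -0.1839  0.1457] q3 -0.86 F pinframe [-0.4 -0.1 -1.6] w 0.0135
pin origin rel mouth, pin axes mm [-0.06  0.16  1.12] | shift [ 0.     -0.0007 -0.0009] turn [ 0.0006 -0.0013  0.0011]
t: 29.2
eef_pos: [0.482, -0.1845, 0.145]
ee_rot: [-2.915, 0.612, 1.897]
force: [-10.1, 13.9, 12.8]
width: 0.0137
t 29.2 pos [ 0.482  -0.1845  0.145 ] q3 -0.862 F pinframe [-6.1 -5.1 19.9] w 0.0137
pin origin rel mouth, pin axes mm [0.15 0.5  0.18] | shift [-0.0005 -0.0002 -0.0002] turn [ 0.001  -0.0003  0.0004]
```

View pics/x2.png

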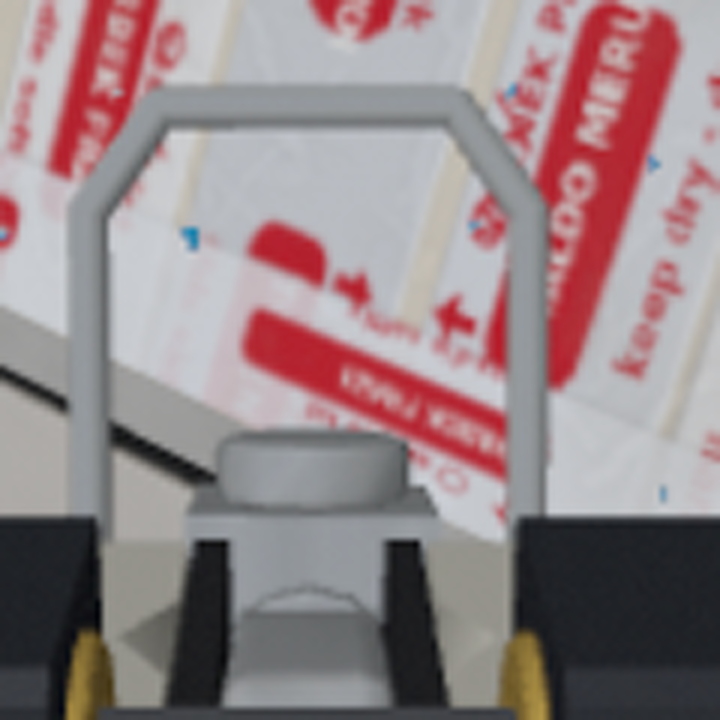

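View pics/x3.png

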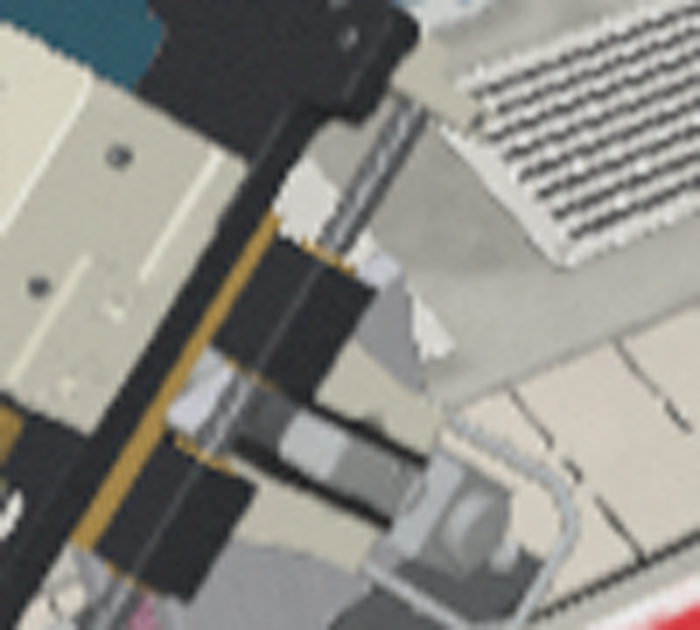

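The flange is seated (20 N axial, origin within 0.2 mm of the mouth). I'll release, then retract along the tool axis.

```bash
python3 -c "
from h import *
print(RT2[:,2].round(3))"; python3 -m jog '[[[0,0,0,0,0,0,0.3],[0,0,0,0,0,0,0.3],[0,0,0,0,0,0,0.5],[0,0,0,0,0,0,0.5]]]' 20; python3 - <<'E'
from h import *
todo(0)
snap('y','wrist'); crop('y_wrist','y2',220,140,420,300,3.8)
E
```

```text
[-0.033 -0.601 -0.798]
t: 29.8
eef_pos: [0.4819, -0.185, 0.1441]
ee_rot: [-2.914, 0.611, 1.897]
force: [-0.3, 0.3, 0.9]
width: 0.0403
t 29.8 pos [ 0.4819 -0.185   0.1441] q3 -0.862 F pinframe [ 0.2 -0.2  0.9] w 0.0403
pin origin rel mouth, pin axes mm [ 0.01  0.22 -0.84] | shift [-0.0004  0.0004  0.0007] turn [ 0.0006 -0.0013  0.0011]
```

View pics/y2.png

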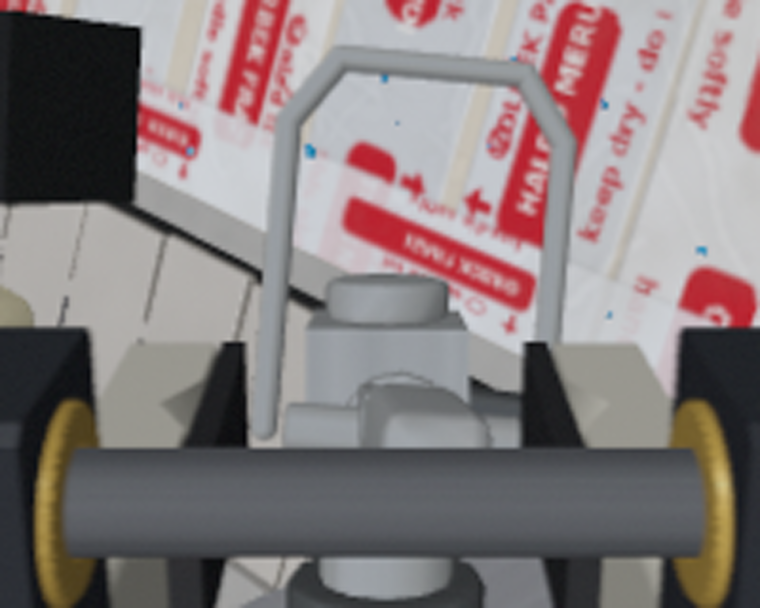

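The pin is home but its loop sagged about 6° about the pin axis on release. I'll check whether it is still moving.

```bash
python3 -m jog '[[[0,0,0,0,0,0,0.5]]]' 20; python3 - <<'E'
from h import *
snap('y1','wrist'); crop('y1_wrist','y3',220,140,420,300,3.8)
snap('y1','scene'); crop('y1_scene','y4',190,170,290,260,7)
E
```

```text
t: 29.98
eef_pos: [0.4819, -0.185, 0.1441]
ee_rot: [-2.914, 0.611, 1.897]
force: [-0.1, 0.0, -0.0]
width: 0.0435
```

View pics/y3.png

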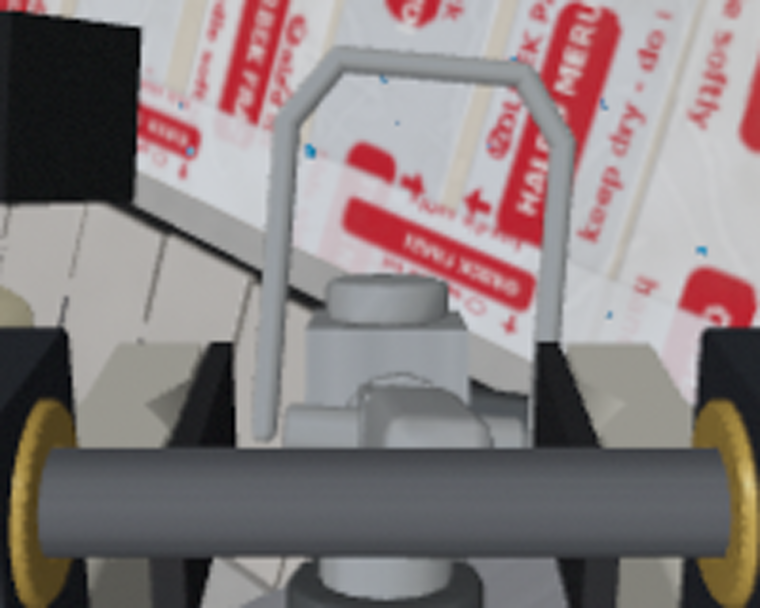

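View pics/y4.png

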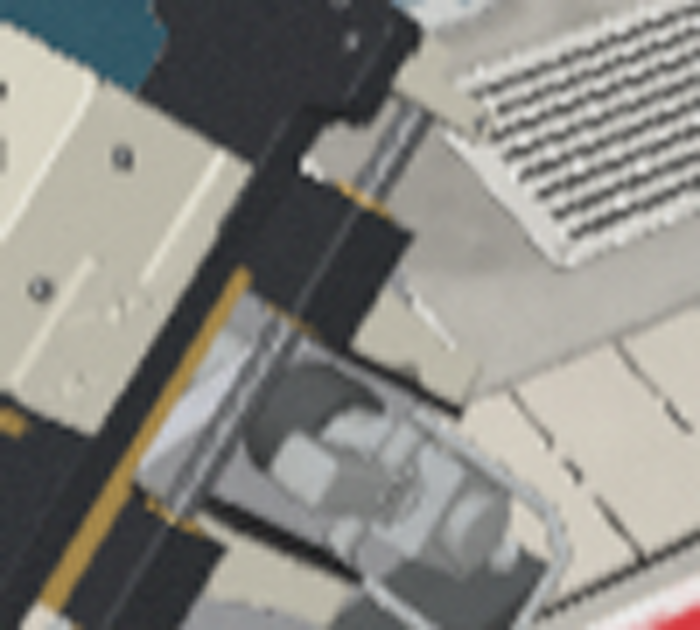

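It's stable but about 6° off. I'll regrip lightly to square it, unload, then reopen.

```bash
python3 -m jog '[[[-0.0003,0.0003,0.0006,0,0,0,0],[0,0,0,0,0,0,0],[0,0,0,0,0,0,0],[0,0,0,0,0,0,0],[0,0,0,0,0,0,0]]]' 15; python3 - <<'E'
from h import *
todo(0)
snap('ya','wrist'); crop('ya_wrist','ya2',220,140,420,300,3.8)
E
python3 -m jog '[[[0,0,0,0,0,0,0.2],[0,0,0,0,0,0,0.3]]]' 3; python3 - <<'E'
from h import *
todo(0)
snap('yb','wrist'); crop('yb_wrist','yb2',220,140,420,300,3.8)
E
```

```text
t: 30.7
eef_pos: [0.4817, -0.1845, 0.1447]
ee_rot: [-2.915, 0.611, 1.897]
force: [0.5, 1.9, -0.8]
width: 0.0141
t 30.7 pos [ 0.4817 -0.1845  0.1447] q3 -0.862 F pinframe [-1.8  1.1  0.3] w 0.0141
pin origin rel mouth, pin axes mm [-0.13  0.22 -0.05] | shift [-0.0002 -0.0002  0.0001] turn [ 0.0003 -0.0011  0.0008]
t: 31.0
eef_pos: [0.4816, -0.1847, 0.1448]
ee_rot: [-2.914, 0.611, 1.897]
force: [1.2, 0.4, -0.4]
width: 0.0221
t 31.0 pos [ 0.4816 -0.1847  0.1448] q3 -0.862 F pinframe [-0.2  1.3 -0.3] w 0.0221
pin origin rel mouth, pin axes mm [ 0.08  0.03 -0.03] | shift [-0.0001  0.     -0.    ] turn [ 0.0007 -0.0012  0.0011]
```

View pics/ya2.png

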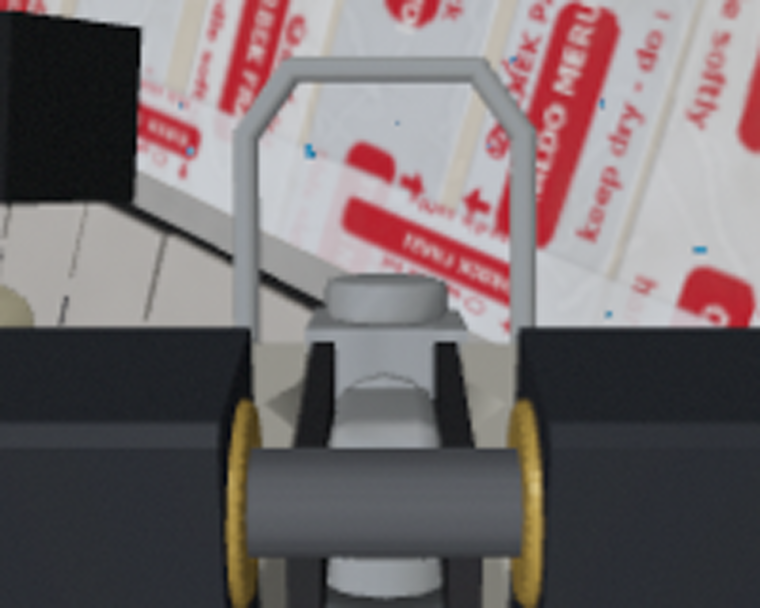

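View pics/yb2.png

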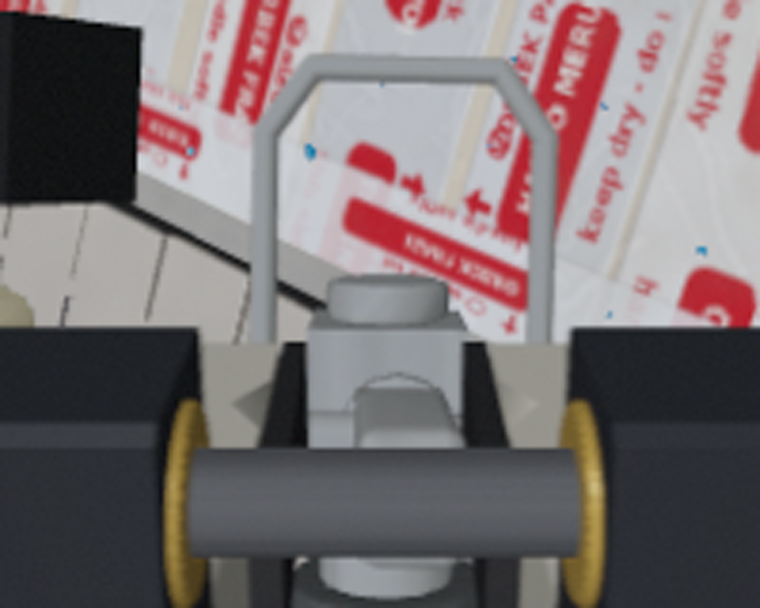

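Much better: about 2° now. Opening wider and retracting.

```bash
python3 -m jog '[[[0,0,0,0,0,0,0.6],[0,0,0,0,0,0,0.6],[0,0,0,0,0,0,0.6],[0.0003,0.006,0.008,0,0,0,0.6],[0.0003,0.006,0.008,0,0,0,0.6],[0.0003,0.006,0.008,0,0,0,0.6],[0.0003,0.006,0.008,0,0,0,0.6],[0.0003,0.006,0.008,0,0,0,0.6],[0.0003,0.006,0.008,0,0,0,0]]]'; python3 - <<'E'
from h import *
todo(0)
snap('A','wrist'); crop('A_wrist','A2',220,120,420,300,3.8)
snap('A','scene'); crop('A_scene','A3',190,170,290,260,7)
E
```

```text
t: 32.17
eef_pos: [0.4835, -0.1481, 0.1933]
ee_rot: [-2.915, 0.611, 1.897]
force: [1.1, 0.3, -0.3]
width: 0.0472
t 32.17 pos [ 0.4835 -0.1481  0.1933] q3 -0.771 F pinframe [-0.1  1.1 -0.3] w 0.0472
pin origin rel mouth, pin axes mm [2.000e-02 1.356e+01 5.924e+01] | shift [-0.002  -0.0365 -0.0485] turn [ 0.0004 -0.0011  0.0008]
```

View pics/A2.png

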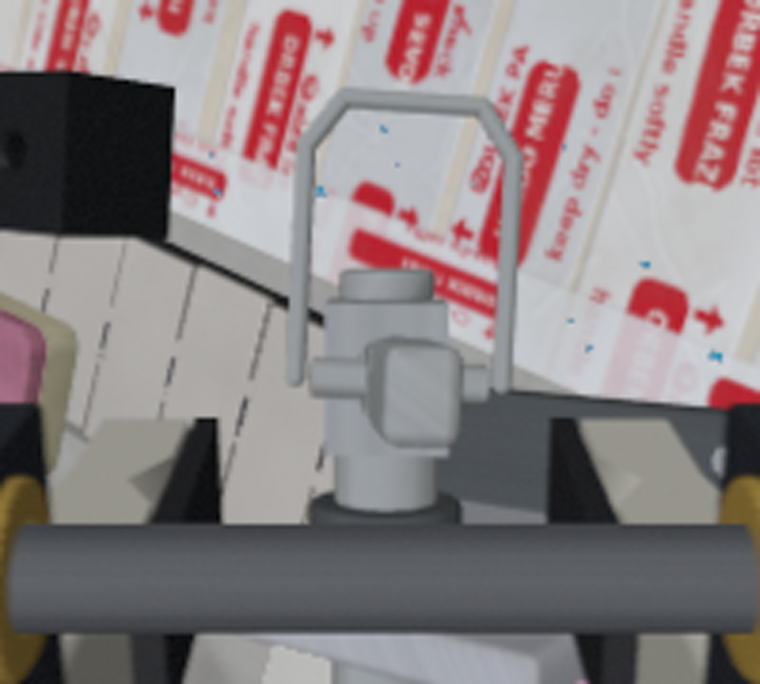

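View pics/A3.png

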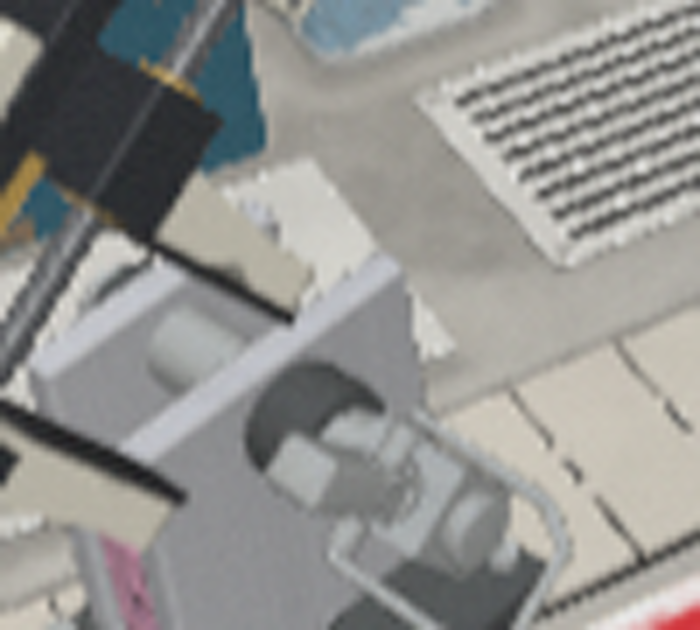

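The pin is home, loop outward, with about 3–4° yaw within slack. Next I plan the loop push with the tool vertical and fingers shut.

```bash
cat >> h.py <<'E'
RV=np.c_[-xc,yb,np.array([0,0,-1.])]
def push(y,z,off=-.019): return MOUTH+y*yb+z*zp+off*xc+np.array([0,0,.025])
def todo2(y,z,off=-.019):
    from station import monitor
    s=monitor.get_state(); C=R.from_euler('xyz',s['ee_rot']).as_matrix(); p=np.array(s['eef_pos'])
    print('t',round(s['t'],2),'pos',p.round(4),'q',np.round(s['q'],2),'F',np.round(s['force'],1),'w',round(s['width'],4))
    print('target',push(y,z,off).round(4),'shift',(push(y,z,off)-p).round(4),'turn',R.from_matrix(RV@C.T).as_rotvec().round(4))
E
python3 - <<'E'
from h import *
import ik
todo2(-.056,.03)
for y,z in ((-.056,.03),(-.056,.01),(-.052,-.026)): print(push(y,z).round(4),[o.round(2).tolist() for o in ik.ik(push(y,z),RV,n=20)])
E
```

```text
t 32.27 pos [ 0.4841 -0.1478  0.1936] q [ 0.44  0.19 -0.77  0.66 -1.06 -2.22] F [0.3 1.5 0.3] w 0.0399
target [ 0.4265 -0.19    0.1603] shift [-0.0576 -0.0421 -0.0334] turn [ 0.6461 -0.0115  0.0691]
[ 0.4265 -0.19    0.1603] [[0.0, 0.1, -0.56, 0.0, -0.91, -1.25]]
[ 0.4302 -0.2008  0.1439] [[-0.02, 0.13, -0.57, 0.0, -0.87, -1.22]]
[ 0.4406 -0.2191  0.1144] [[-0.06, 0.2, -0.57, 0.0, -0.81, -1.18]]
```

```bash
python3 -m jog '[[[0,0,0.025,0,0,0,0],[0,0,0.025,0,0,0,0],[-0.0096,-0.007,0,0.1077,-0.0019,0.0115,0],[-0.0096,-0.007,0,0.1077,-0.0019,0.0115,0],[-0.0096,-0.007,0,0.1077,-0.0019,0.0115,0],[-0.0096,-0.007,0,0.1077,-0.0019,0.0115,0],[-0.0096,-0.007,0,0.1077,-0.0019,0.0115,0],[-0.0096,-0.007,0,0.1077,-0.0019,0.0115,0],[0,0,-0.03,0,0,0,0],[0,0,-0.02,0,0,0,0],[0,0,0,0,0,0,0],[0,0,0,0,0,0,0]]]'; python3 - <<'E'
from h import *
todo2(-.056,.03)
snap('B','wrist')
snap('B','scene'); crop('B_scene','B3',190,150,290,260,6)
E
```

```text
t: 33.78
eef_pos: [0.4262, -0.1907, 0.1934]
ee_rot: [-3.14, 0.0, 1.898]
force: [0.5, 0.6, 0.2]
width: 0.0004
t 33.77 pos [ 0.4262 -0.1907  0.1934] q [ 0.    0.06 -0.51  0.   -1.   -1.25] F [0.5 0.6 0.2] w 0.0004
target [ 0.4265 -0.19    0.1603] shift [ 0.0004  0.0007 -0.0331] turn [ 0.0009 -0.0015 -0.0005]
```

View pics/B_wrist.png

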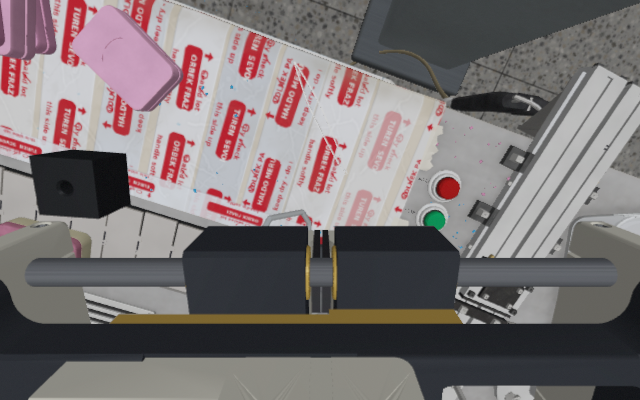

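View pics/B3.png

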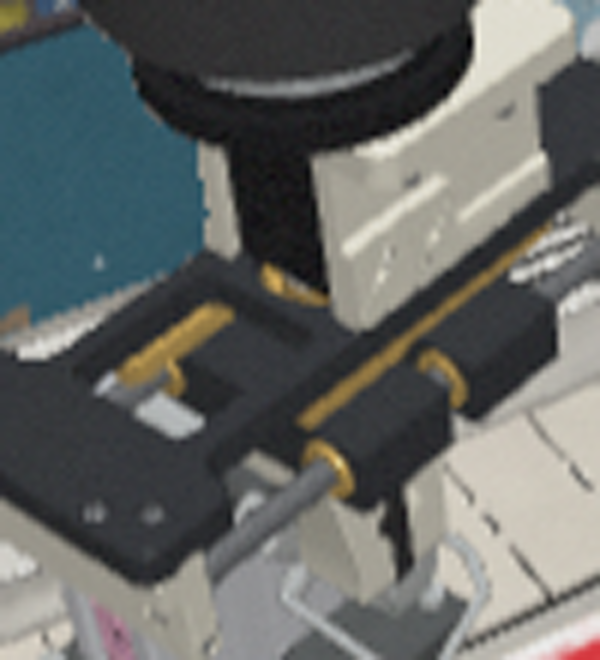

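```bash
python3 - <<'E'
from h import *
crop('B_wrist','B2',250,190,350,260,7)
w=load('B_wrist'); nom=MOUTH-.056*yb+.008*zp-.003*xp
print('nominal loop end',nom,proj(w,[nom]))
E
```

```text
nominal loop end [ 0.43589716 -0.21758022  0.11553249] [[280.12153961 215.51083488]]
```

View pics/B2.png

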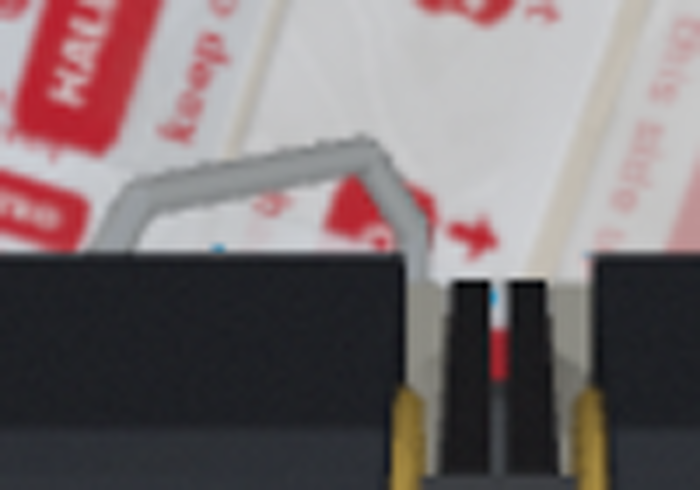

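Finger tips are narrower (±7 mm) than assumed, so I'll recompute with a smaller offset.

```bash
python3 - <<'E'
from h import *
todo2(-.054,.02,-.009)
print(push(-.054,-.024,-.009)-push(-.054,.02,-.009))
E
```

```text
t 33.88 pos [ 0.4264 -0.1906  0.1937] q [ 0.    0.06 -0.51  0.   -0.99 -1.25] F [ 0.2 -0.4  0.4] w 0.0006
target [ 0.4335 -0.2042  0.1521] shift [ 0.0071 -0.0136 -0.0416] turn [ 0.0008 -0.0004 -0.0006]
[ 0.00809143 -0.02390509 -0.03604269]
```

```bash
python3 -m jog '[[[0.0024,-0.0045,-0.014,0,0,0,0],[0.0024,-0.0045,-0.014,0,0,0,0],[0.0023,-0.0046,-0.0136,0,0,0,0],[0,0,0,0,0,0,0]]]'; python3 - <<'E'
from h import *
todo2(-.054,-.024,-.009)
snap('C','scene'); crop('C_scene','C3',190,150,290,260,6)
snap('C','wrist'); crop('C_wrist','C2',250,190,350,260,7)
E
```

```text
t: 34.38
eef_pos: [0.4321, -0.2045, 0.1494]
ee_rot: [-3.137, -0.001, 1.897]
force: [-1.0, 0.5, -1.0]
width: 0.0003
t 34.38 pos [ 0.4321 -0.2045  0.1494] q [-0.03  0.13 -0.55  0.   -0.89 -1.22] F [-1.   0.5 -1. ] w 0.0003
target [ 0.4416 -0.2281  0.116 ] shift [ 0.0095 -0.0236 -0.0334] turn [ 0.0003 -0.0053  0.0006]
```

View pics/C3.png

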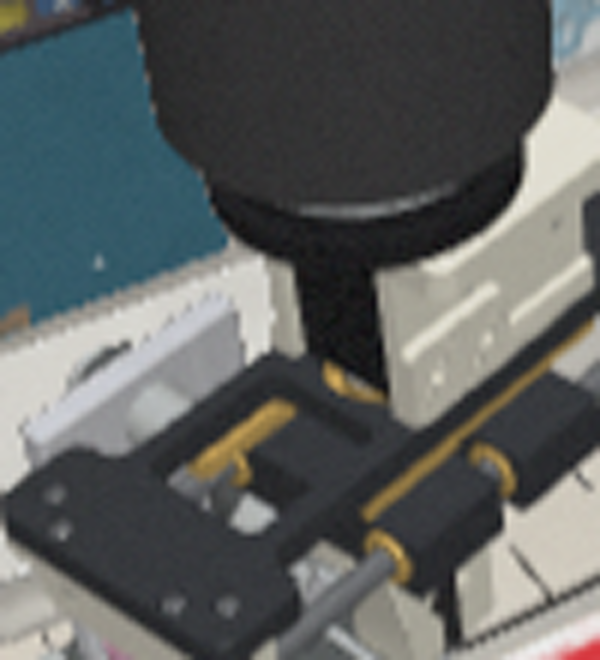

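View pics/C2.png

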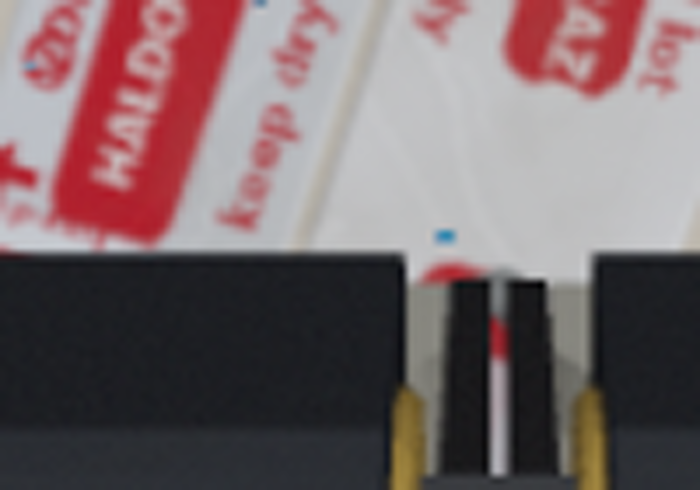

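```bash
python3 - <<'E'
from h import *
w=load('C_wrist'); C=R.from_euler('xyz',w['rpy']).as_matrix()
for v in ([0,-.0095,.025],[0,0,.025],[0,.0095,.025],[.007,-.0095,.025],[0,-.0095,.03]): print(v,proj(w,[w['pos']+C@np.array(v)]).round(1))
E
```

```text
[0, -0.0095, 0.025] [[318.9 229. ]]
[0, 0, 0.025] [[318.9 244.8]]
[0, 0.0095, 0.025] [[319.  260.2]]
[0.007, -0.0095, 0.025] [[331.6 229. ]]
[0, -0.0095, 0.03] [[319.  225.8]]
```

I'll bias the tips slightly outward first, then push along the pin's −z while following the loop's arc inward.

```bash
python3 -m jog '[[[-0.0024,-0.0008,0.002,0,0,0,0],[0.0012,-0.0042,-0.0068,0,0,0,0],[0.0014,-0.0042,-0.0065,0,0,0,0],[0,0,0,0,0,0,0]]]'; python3 - <<'E'
from h import *
todo2(-.054,-.026,-.009)
snap('E','scene'); crop('E_scene','E3',190,150,290,260,6)
snap('E','wrist'); crop('E_wrist','E2',250,190,350,260,7)
snap('E','top'); crop('E_top','E4',150,130,250,210,6)
E
```

```text
t: 34.98
eef_pos: [0.4329, -0.2136, 0.1392]
ee_rot: [-3.139, -0.0, 1.897]
force: [-0.6, 0.7, 0.4]
width: 0.0007
t 34.98 pos [ 0.4329 -0.2136  0.1392] q [-0.05  0.15 -0.55  0.   -0.87 -1.2 ] F [-0.6  0.7  0.4] w 0.0007
target [ 0.4419 -0.2292  0.1144] shift [ 0.009  -0.0156 -0.0248] turn [ 0.0005 -0.0029  0.0003]
```

View pics/E3.png

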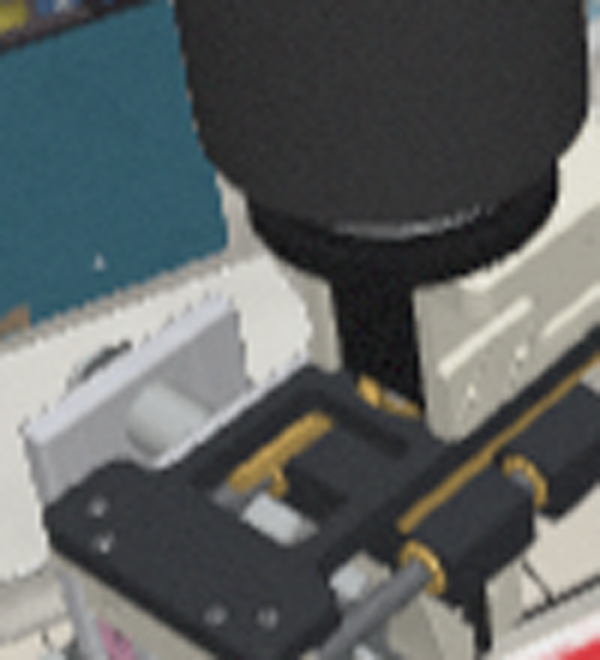

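View pics/E2.png

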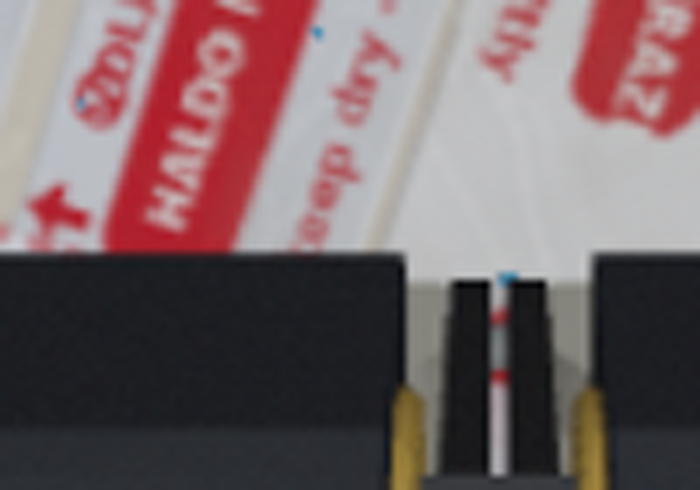

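View pics/E4.png

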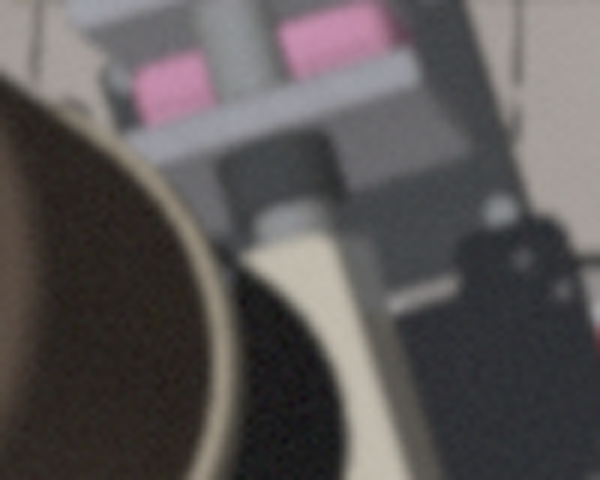

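The wire shows in the finger slit at about (321,239), centred under the tips. Continuing the push.

```bash
python3 -m jog '[[[0.0022,-0.0039,-0.0062,0,0,0,0],[0.0022,-0.0039,-0.0062,0,0,0,0],[0,0,0,0,0,0,0]]]'; python3 -m jog '[[[0.0022,-0.0039,-0.0062,0,0,0,0],[0.0022,-0.0039,-0.0062,0,0,0,0],[0,0,0,0,0,0,0]]]'; python3 - <<'E'
from h import *
todo2(-.054,-.026,-.009)
snap('F','scene'); crop('F_scene','F3',190,150,290,260,6)
snap('F','wrist'); crop('F_wrist','F2',250,190,350,260,7)
E
```

```text
t: 35.5
eef_pos: [0.4373, -0.2215, 0.1267]
ee_rot: [-3.138, -0.001, 1.897]
force: [-0.2, -0.1, -0.4]
width: 0.0004
t: 35.88
eef_pos: [0.4415, -0.2293, 0.1143]
ee_rot: [-3.138, -0.001, 1.897]
force: [0.6, 0.3, -0.2]
width: 0.0006
t 35.88 pos [ 0.4415 -0.2293  0.1143] q [-0.08  0.21 -0.55  0.   -0.81 -1.16] F [ 0.6  0.3 -0.2] w 0.0006
target [ 0.4419 -0.2292  0.1144] shift [0.0004 0.     0.0001] turn [ 0.0004 -0.0035  0.0003]
```

View pics/F3.png

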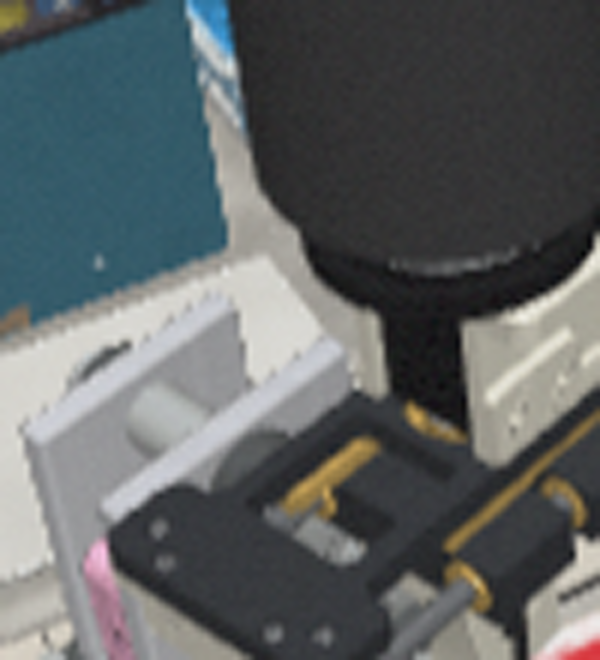

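View pics/F2.png

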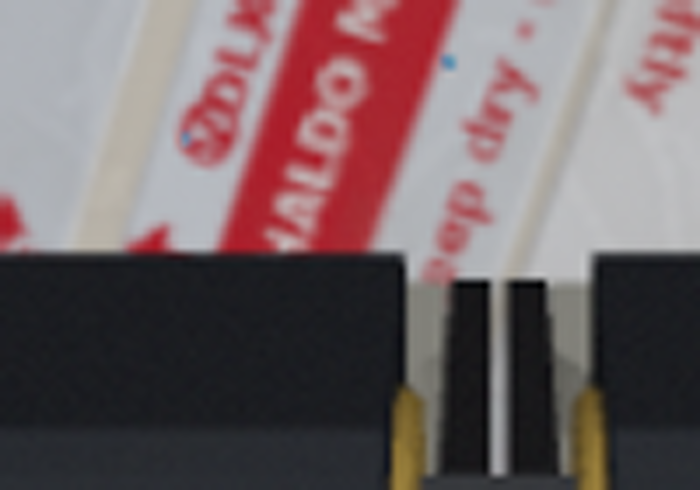

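The wire is out of the slit now and may have snapped. I'll back away outward and up, then look.

```bash
python3 -m jog '[[[0,0,0,0,0,0,0],[-0.012,-0.004,0,0,0,0,0],[-0.012,-0.004,0.005,0,0,0,0],[-0.002,0.01,0.025,0,0,0,0],[0,0.025,0.03,0,0,0,0],[0,0.03,0.03,0,0,0,0],[0,0.035,0.02,0,0,0,0],[0,0.035,0,0,0,0,0],[0,0,0,0,0,0,0]]]'; python3 - <<'E'
from h import *
todo2(-.054,-.026,-.009)
snap('G','scene'); crop('G_scene','G3',190,160,290,260,6)
snap('G','top'); crop('G_top','G4',150,110,250,210,6)
E
```

```text
t: 37.1
eef_pos: [0.4153, -0.1009, 0.2259]
ee_rot: [3.142, -0.0, 1.9]
force: [-0.4, -0.9, 0.4]
width: 0.0005
t 37.1 pos [ 0.4153 -0.1009  0.2259] q [ 0.23 -0.04 -0.54 -0.   -1.07 -1.47] F [-0.4 -0.9  0.4] w 0.0005
target [ 0.4419 -0.2292  0.1144] shift [ 0.0266 -0.1283 -0.1115] turn [-0.0001  0.0001 -0.0027]
```

View pics/G3.png

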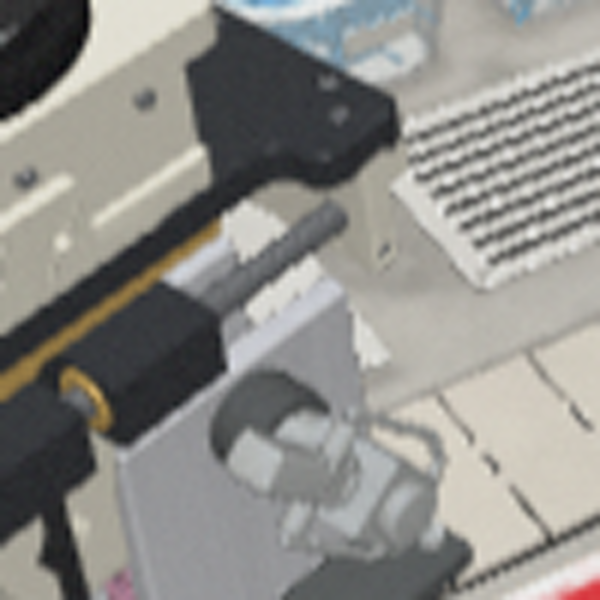

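View pics/G4.png

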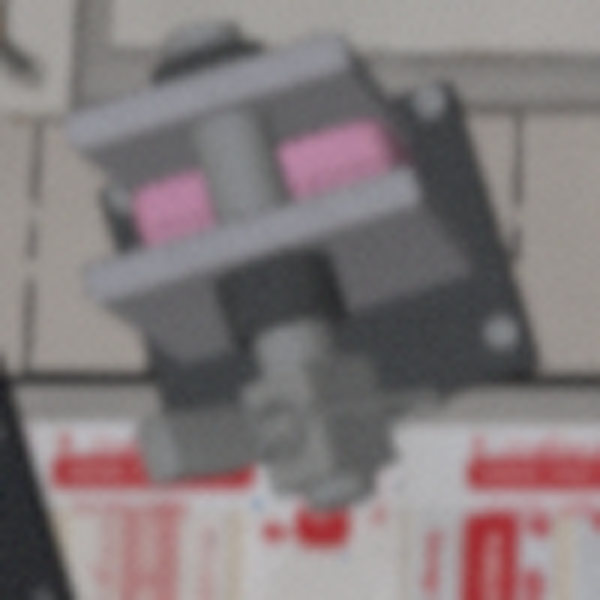

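```bash
python3 - <<'E'
from h import *
s,t=load('G_scene'),load('G_top')
def pts(th,yaw):
    c,sn=np.cos(yaw),np.sin(yaw)
    X=np.cos(yaw)*xp+np.sin(yaw)*yb; Y=-np.sin(yaw)*xp+np.cos(yaw)*yb
    d=-np.sin(th)*Y-np.cos(th)*zp; o=MOUTH+.008*zp
    return [o+.021*X,o+.021*X+.045*d,o+.013*X+.056*d,o-.013*X+.056*d,o-.021*X+.045*d,o-.021*X]
for th in(0,.2,.4):
  for yaw in (0,):
    print(th,'scene',((proj(s,pts(th,yaw))-[190,160])*6+2.5).round().tolist(),'top',((proj(t,pts(th,yaw))-[150,110])*6+2.5).round().tolist())
E
```

```text
0 scene [[364.0, 409.0], [434.0, 444.0], [437.0, 474.0], [395.0, 546.0], [364.0, 562.0], [290.0, 532.0]] top [[324.0, 406.0], [436.0, 396.0], [443.0, 403.0], [381.0, 434.0], [336.0, 445.0], [223.0, 457.0]]
0.2 scene [[364.0, 409.0], [454.0, 456.0], [462.0, 489.0], [419.0, 562.0], [384.0, 575.0], [290.0, 532.0]] top [[324.0, 406.0], [443.0, 426.0], [452.0, 440.0], [390.0, 469.0], [343.0, 474.0], [223.0, 457.0]]
0.4 scene [[364.0, 409.0], [471.0, 467.0], [483.0, 503.0], [440.0, 576.0], [401.0, 586.0], [290.0, 532.0]] top [[324.0, 406.0], [446.0, 455.0], [455.0, 476.0], [393.0, 505.0], [346.0, 503.0], [223.0, 457.0]]
```

The scene matches the shut-loop prediction (predicted arm end (434,444), seen about (430,440)). One closer wrist look to check the flange and loop.

```bash
python3 -m jog '[[[0.01,0,0.02,0,0,0,0],[0.02,0,0.015,0,0,0,0],[0.022,-0.005,0.01,0,0,0,0],[0.022,-0.005,0,0,0,0,0],[0.022,-0.005,0,0,0,0,0],[0.022,-0.005,0,0,0,0,0],[0.022,-0.005,0,0,0,0,0],[0.01,0,0,0,0,0,0],[0,0,0,0,0,0,0]]]'; python3 - <<'E'
from h import *
from station import monitor
print(monitor.get_state()['eef_pos'],monitor.get_state()['t'])
snap('H','wrist'); w=load('H_wrist'); u=proj(w,[MOUTH])[0]; print(u)
x,y=int(u[0]),int(u[1]); crop('H_wrist','H2',max(0,x-60),max(0,y-60),x+60,y+60,5)
snap('H','scene'); crop('H_scene','H3',190,160,290,260,6)
E
```

```text
t: 38.33
eef_pos: [0.5657, -0.1277, 0.2693]
ee_rot: [-3.138, -0.0, 1.896]
force: [-0.2, -0.2, -0.0]
width: 0.0002
[ 0.56569833 -0.12765948  0.26934698] 38.325
[263.20614168  85.22050038]
```

View pics/H2.png

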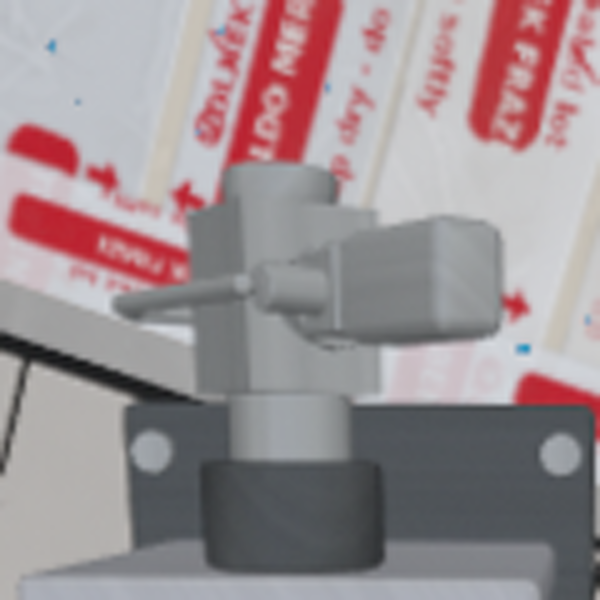

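View pics/H3.png

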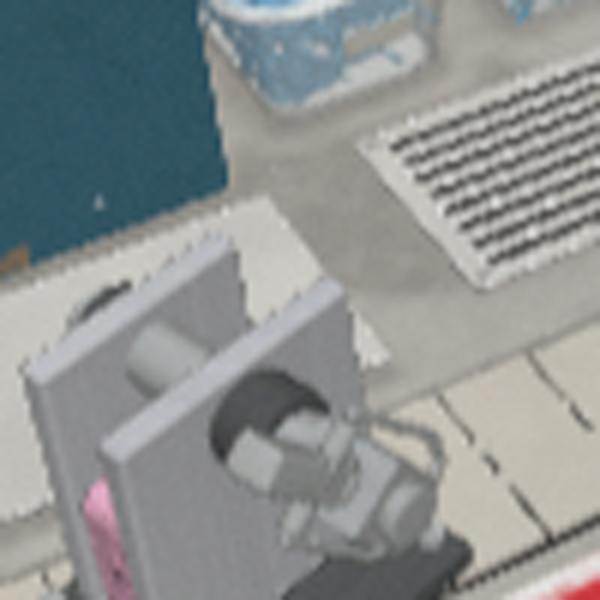

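```bash
python3 - <<'E'
from h import *
w=load('H_wrist'); o=[203,25]
for n,v in (('barrel+x end',[.018,0,.008]),('barrel-x end',[-.018,0,.008]),('tab top',[0,0,.044]),('tab top corners a',[.007,.009,.044]),('b',[.007,-.009,.044]),('c',[-.007,.009,.044]),('d',[-.007,-.009,.044]),('loop end',[0,0,-.048]),('armend+x',[.021,0,-.037]),('arm root+x',[.021,0,.008]),('bar corner',[.013,-.016,0]),('bar corner2',[.013,.016,0]),('barc3',[-.013,-.016,0]),('barc4',[-.013,.016,0])):
    p=MOUTH+np.c_[xp,yb,zp]@np.array(v); print(n,((proj(w,[p])[0]-o)*5+2).round())
E
```

```text
barrel+x end [225. 294.]
barrel-x end [413. 305.]
tab top [422. 283.]
tab top corners a [384. 341.]
b [380. 217.]
c [462. 344.]
d [459. 225.]
loop end [203. 320.]
armend+x [119. 312.]
arm root+x [208. 293.]
bar corner [229. 201.]
bar corner2 [240. 395.]
barc3 [365. 213.]
barc4 [371. 397.]
```

The tab top sits about 36 px from its predicted home position here, so I'll check lift and tilt by triangulating the tab top from two views.

```bash
python3 - <<'E'
from h import *
crop('H_scene','I3',215,215,275,265,12)
snap('I','top'); crop('I_top','I4',160,155,230,205,10)
for n,o,k in(('H_scene',[215,215],12),('I_top',[160,155],10)):
  s=load(n)
  for nm,v in (('flange c',[0,0,.004]),('barrel+x',[.018,0,.008]),('barrel-x',[-.018,0,.008]),('tab top',[0,0,.044]),('ta',[.007,.009,.044]),('tb',[.007,-.009,.044]),('tc',[-.007,.009,.044]),('td',[-.007,-.009,.044]),('barc1',[.013,-.016,0]),('barc3',[-.013,-.016,0]),('barc4',[-.013,.016,0])):
    p=MOUTH+np.c_[xp,yb,zp]@np.array(v); print(n,nm,((proj(s,[p])[0]-o+.5)*k-.5).round())
E
```

```text
H_scene flange c [369. 287.]
H_scene barrel+x [418. 175.]
H_scene barrel-x [292. 387.]
H_scene tab top [229. 223.]
H_scene ta [209. 153.]
H_scene tb [300. 209.]
H_scene tc [158. 238.]
H_scene td [248. 295.]
H_scene barc1 [506. 265.]
H_scene barc3 [415. 418.]
H_scene barc4 [260. 320.]
I_top flange c [373. 268.]
I_top barrel+x [429. 233.]
I_top barrel-x [284. 306.]
I_top tab top [193. 285.]
I_top ta [205. 218.]
I_top tb [238. 324.]
I_top tc [148. 247.]
I_top td [181. 353.]
I_top barc1 [471. 331.]
I_top barc3 [366. 382.]
I_top barc4 [310. 203.]
```

View pics/I3.png

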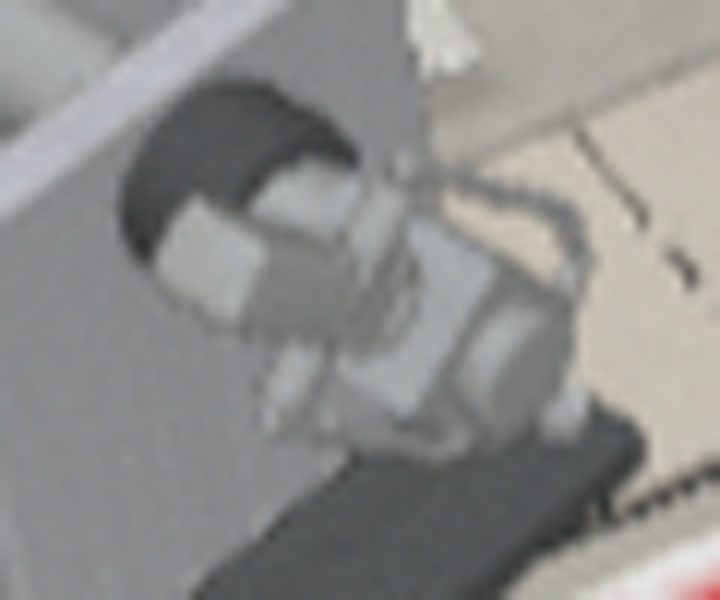

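View pics/I4.png

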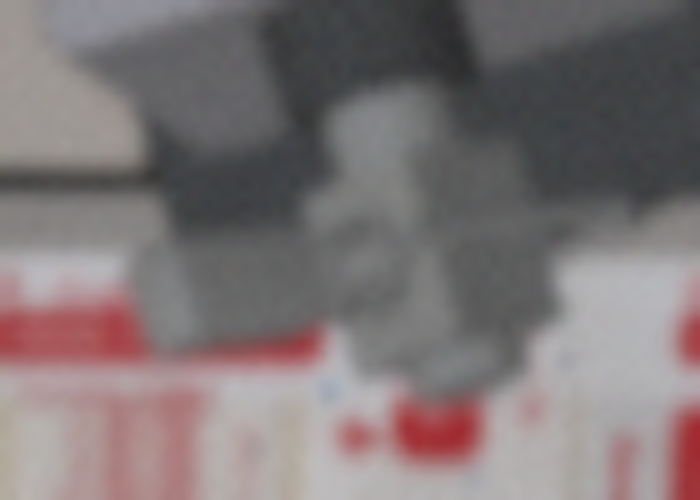

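```bash
python3 -c "
from station import job_done, monitor
s=monitor.get_state(); print(s['t'],s['force'],s['eef_pos']); job_done()"
```

```text
38.475 [-0.13936229  0.01587805  0.27097839] [ 0.56522538 -0.12711098  0.27015748]
the job is handed in; nothing more can be done
```

The mould clamp is locked and the job was handed in at about 38.5 s, with the arm clear and touching nothing.

**What I did:**
- **First try:** I took the pin from its rest and carried it to the larger clamp. Joint 3 reached its limit before the pin was home, and the tip jammed lightly at under 15 N.
- **Second try:** I put the pin back in the rest and regrasped it with the tool leaned 13°. I then pushed it in along the 35° hole until the flange seated, at about 20 N along the pin, with the origin within 0.2 mm of the hole's mouth.
- **Loop:** On release, the loop turned about 6° round the pin. I regripped to square it, which left about 3–4°. Then I pushed the open loop over the bar's end with the shut fingers until it snapped.

**Last checks:**
- **Loop:** In the scene view, both arms of the loop lie within about a millimetre or two of where the shut loop should be, round the bar.
- **Lean (disagreed with nominal):** The pin's head leans about 5° to the low side, with the tab top roughly 5 mm off its nominal place. It moved that way as soon as I let go, and it fits the play of a 9 mm shank in an 11 mm hole.
- **Seating:** The scene view shows no sign that the pin lifted. The wrist view showed a larger offset, which I put down to the lean. I did not measure the flange's contact with the bar directly.
- **Bystanders:** I didn't touch the moulds or tweezers at any point.

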